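Load the hemmed-in sample cup into the spring magazine

TASK

The flat white sample cup in the tray is hemmed in by an amber bottle, a black-lidded jar and a square bottle: stand all three on the black rubber mat, then put the cup into the mouth of the aluminium magazine and press it down against the spring follower until its top is flush with the rim. Only when the cup is home, put the three containers back upright in the tray, each on the spot where it stood itself at the start. Do not disturb the glass beaker or the timer.

Things in the scene. Friction and masses are not known exactly. Their poses are not given: they have to be found in the camera images.
- amber_center (a point): Amber glass round bottle with a narrow white cap, standing upright in the tray at the start; 86 mm high, body 46 mm diameter up to 58 mm, then a shoulder and a 27 mm cap; 0.13-0.25 kg. Point: on its axis, half-way up (43 mm above its underside); z up along its axis.
- jar_center (a point): White round plastic jar with a wide black lid, upright in the tray at the start; 70 mm high, body 57 mm diameter, lid 60 mm diameter over the top 14 mm; 0.14-0.28 kg. Point: on its axis, half-way up (35 mm above its underside); z up along its axis.
- square_center (a point): White square plastic bottle with a round grey cap, upright in the tray at the start; 80 mm high, square body 44 x 44 mm up to 60 mm, cap 30 mm diameter; 0.11-0.22 kg. Point: on its axis, half-way up (40 mm above its underside); z up, x and y square to its flat sides.
- cup_center (a point): White closed sample cup, a plain disc 44 mm in diameter and 22 mm thick, lying flat in the middle of the tray between the three containers (8 to 18 mm from them); 0.03-0.06 kg. Point: its centre, 11 mm above its underside; z up along its axis.
- tray: Shallow grey plastic tray, fixed to the bench; floor 4 mm thick, rim 10 mm high. Origin on the bench below the place where the cup lies at the start (within 3 mm). Along its x the tray reaches from -101 to +49 mm, along its y from -103 to +103 mm. The three containers stand at about (-60, 0), (0, +60) and (0, -60) mm in its axes; which stands where differs each time, and each must go back to where it stood itself.
- mat: Black rubber mat lying flat, fixed to the bench: the side area. 280 mm along its x, 140 mm along its y, 3 mm thick. Origin: centre of its underside, on the bench. It may lie left or right.
- mouth (a point): Mouth of the magazine, an upright aluminium tube fixed to the bench on a dark round foot 86 mm across and 6 mm high. Point: on the tube's axis in the plane of its rim, 46 mm above the bench; z up. The rim is 62 mm across outside; the mouth narrows like a funnel from 54 mm at the rim to the 47 mm bore 6 mm lower.
- follower (a joint): Brass spring follower in the tube, in m pressed down: at 0 its top is 8 mm below the rim (an unpressed cup then stands 14 mm above the rim), at 0.014 it is on its stop and a cup on it is flush with the rim. It starts within 3 mm of the top. Pushing takes 7 to 9 N; a friction brake keeps it where it has been pressed, it does not spring back.
- beaker: Bystander: open glass beaker, 64 mm diameter, 85 mm high, loose beyond the tray; leave alone. Origin: centre of its underside.
- timer: Bystander: white box timer, 50 x 75 x 30 mm, loose beyond the tray; leave alone. Origin: centre of its underside.
There are look-alikes about, which are no part of the job. What is shaped like the part that bears mouth but green is not meant.

How it is judged:
On the way, in this order (a step that is already met when the one before it is completed fails the run):
1. all three containers stand released on the rubber mat (x of amber_center in the frame of mat between -0.14 and 0.14 m and y of amber_center in the frame of mat between -0.07 and 0.07 m and height (world z) of amber_center below 0.052 m and angle between each of amber_center, jar_center, square_center's own z axis and vertical below 0.12 rad and contact force between each of amber, jar, square and the fingers below 0.1 N and x of jar_center in the frame of mat between -0.14 and 0.14 m and y of jar_center in the frame of mat between -0.07 and 0.07 m and height (world z) of jar_center below 0.044 m and x of square_center in the frame of mat between -0.14 and 0.14 m and y of square_center in the frame of mat between -0.07 and 0.07 m and height (world z) of square_center below 0.049 m), for 0.2 s.
2. the cup is pressed home and let go in the magazine, while the three containers are still on the mat (all of step 1 and horizontal distance between cup_center and mouth below 0.004 m and value of joint follower above 0.0115 m and z of cup_center in the frame of mouth below -0.007 m and angle between cup_center's own z axis and vertical below 0.1 rad and contact force between cup and the fingers below 0.1 N), for 0.2 s.
At the end, for the whole second after the job is handed in: The sample cup lies flat in the magazine, within 4 mm of its axis, follower pressed at least 11.5 of its 14 mm (top flush with the rim to about 3 mm); amber bottle, jar and square bottle each stand upright, released and at rest within 15 mm of where they stood at the start (horizontal distance between cup_center and mouth below 0.004 m and value of joint follower above 0.0115 m and z of cup_center in the frame of mouth below -0.007 m and angle between each of cup_center, amber_center, jar_center, square_center's own z axis and vertical below 0.1 rad and contact force between each of cup, amber, jar, square and the fingers below 0.1 N and linear speed of each of cup, amber, jar, square below 0.02 m/s and distance of each of amber_center, jar_center, square_center from where it was at the start of the episode below 0.015 m); the robot touches nothing.
It fails at once if the beaker is disturbed (moved over 20 mm) (distance of beaker from where it was at the start of the episode above 0.02 m).
It fails at once if the timer is disturbed (moved over 20 mm) (distance of timer from where it was at the start of the episode above 0.02 m).
It also fails if it takes over 131 s, if anything falls off the work surface, if the arm or the gripper's body presses on something with over 40 N, if the wrist force passes 120 N, or if a joint passes its speed limit or range.

ROBOT

A 6-joint arm with a two-finger parallel gripper is mounted at the origin on the work surface. World frame = base frame: x ahead of the robot, y to its left, z up, the work surface at z = 0. Lengths are in m, angles in rad, forces in N, time in s.
With the tool pointing down it reaches from about 0.25 to 0.775 m from the base axis. Payload 4 kg.
Tool frame: the origin (TCP) lies at the very end of the fingers, on their centre line; the grasp point (between the pads) lies 19 mm behind it; y points along the fingers, x is the direction in which the jaws open and shut, and the axes are right-handed (so a half turn about y gives the same grasp; the last joint's range is limited). The gripper opens to 94 mm and grips with 3 to 60 N. Pads are 16 mm wide; open, the fingers measure 119 mm over their backs; the gripper's body (75 mm by 177 mm) begins 78 mm behind the grasp point.
Start: joints at [-1.381, 0.087, 1.371, -0, 1.684, -0.103], TCP at [0.159, -0.527, 0.206] pointing down, gripper open.
Joint ranges: [-3.1, 3.1], [-0.76, 2.03], [0.27, 2.55], [-1.08, 4.22], [0.17, 2.65], [-2.57, 2.57]. Speed limits (rad/s): [2.79, 2.79, 3.14, 3.14, 3.14, 3.14].

INTERFACE

Orientations are given as [roll, pitch, yaw] about the fixed x, y, z axes, in that order (R = Rz(yaw) Ry(pitch) Rx(roll)).
In Python, from bench import robot, snapshot, workorder gives the robot as it stands.
- The arm moves only by the tool play_rows, never from a script. Its argument "steps" is a list of rows, each an object of numbers: "x", "y", "z": the shift along the world's x, y, z in m; "rx", "ry", "rz": the turn, a rotation vector about the world's x, y, z in rad; "hand": the finger opening in m, from 0 to 0.094. A call has 1 to 8 rows; each row shifts and turns the commanded pose from where the row before left it; what a row does not reach is not made up. A row lasts 1/8 s, in which the tool goes at most 62.5 mm and 10.7 degrees, less where a joint would pass 70% of its speed; a pose out of reach is approached as far as the arm can. A call is refused whole if a number of a shift passes 0.0625 or a number of a turn 0.188, either way. A call with a gripper value outside its range is refused whole. The fingers move at their own pace and stop on an object; the grip force is fixed at half the most. Time passes only in rows, so rows that do not move let the fingers close. It gives the time, the measured TCP pose, the force and the opening at its end, in the units of the state.
- robot.get_obs(): the state, without advancing time (a new reading comes with each control period).
- snapshot(name): name is "side" or "top"; returns a dict with "color" (420x560x3 uint8, red, green, blue), "range_z" (420x560 float32, m along the optical axis (not along the pixel's ray), 0 where there is no reading), "fov_y" (degrees; the focal length in pixels is half the picture's height over the tangent of half this angle, whatever the lens; pixels are square), "cx", "cy" (the principal point, pixels), "T" (4x4, takes a point from camera to world coordinates). Camera axes: x right, y down, z forward; pixel columns grow to the right and rows downward; lengths in m; the calibration is good to about 2 mm. A picture is of the moment at which its call begins.
- workorder.close_job(): hands the job in, once; it reports no verdict.
The state is a dict: "time": time; "joint_positions": joint angles; "qvel": joint speeds; "joint_torque": joint torques, N m; "tool_pos": TCP position; "ee_rot": TCP orientation; "wrist_force": force on the tool from outside, world axes, zero at the start; "wrist_torque": the same for the moment, N m; "width": finger opening in m.
Only numpy, scipy, OpenCV 4.12 (cv2) and the standard library are available. Lean on these libraries where they do the work, as an engineer would, in place of code of your own. Each camera call takes 0.05 s, during which the arm holds its last target.

## Working session

There is one attempt and no reset: what is moved stays moved. The work goes in short steps, Python scripts to look and compute and a tool call to move; the robot and the scene stay as the last step left them, time stands still between calls to the robot, and variables do not carry over. Pictures are saved under pics/ and viewed, and the job is handed in when it is done.

Besides the shell and the picture viewer there is one more tool, called after "Emit:" in YAML: its name, and indented under it one key for each argument. play_rows: Moves the arm, as the interface text tells. Its arguments: {"type":"object","properties":{"steps":{"type":"array"}},"required":["steps"]}

```bash
mkdir -p pics; ls; python3 - <<'E'
from bench import robot, snapshot
import cv2, numpy as np
o=robot.get_obs(); print(o['time'],o['tool_pos'],o['ee_rot'],o['width'])
for n in ('side','top'):
    s=snapshot(n); cv2.imwrite(f'pics/{n}0.png',s['color'][:,:,::-1]); np.savez(f'{n}0.npz',**s); print(n,s['fov_y'],s['cx'],s['cy'],np.round(s['T'],3).tolist())
E
```

```text
pics
0.0 [ 0.15862585 -0.52606343  0.20432768] [-1.57060714  0.00216286 -1.27804321] 0.09402002827691501
side 53.04669662566578 283.54306405815566 210.28367336299306 [[-0.794, -0.318, 0.518, 0.13], [-0.608, 0.447, -0.657, 0.574], [-0.023, -0.836, -0.548, 0.538], [0.0, 0.0, 0.0, 1.0]]
top 54.299506331571195 279.6348886274175 221.70075953488723 [[0.002, -0.988, 0.153, 0.454], [-1.0, -0.0, 0.011, 0.009], [-0.011, -0.153, -0.988, 0.846], [0.0, 0.0, 0.0, 1.0]]
```

View pics/side0.png

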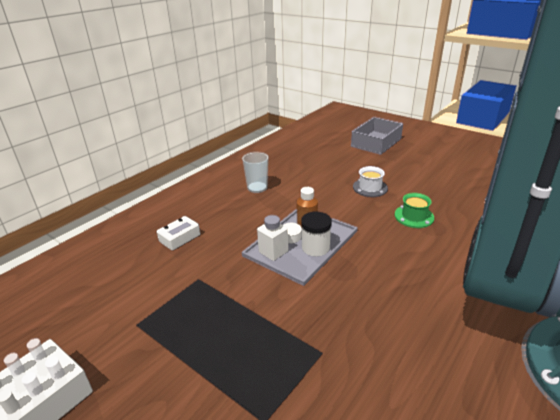

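View pics/top0.png

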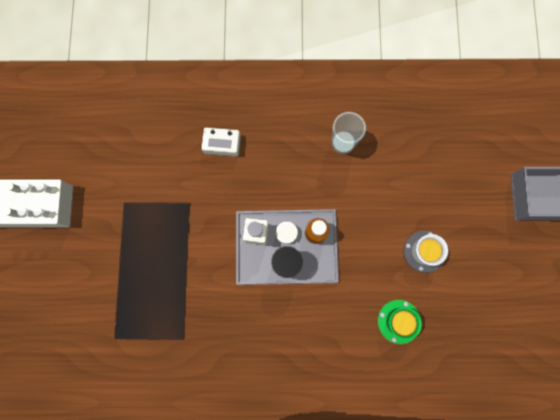

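```bash
cat > h.py <<'E'
import numpy as np, cv2
def load(n): return dict(np.load(f'{n}.npz'))
def ray(s,u,v):
    f=s['color'].shape[0]/2/np.tan(np.radians(float(s['fov_y']))/2)
    d=np.array([(u-s['cx'])/f,(v-s['cy'])/f,1.]); T=s['T']; return T[:3,3],T[:3,:3]@d
def plane(s,u,v,z):
    o,d=ray(s,u,v); return o+d*(z-o[2])/d[2]
def proj(s,p):
    f=s['color'].shape[0]/2/np.tan(np.radians(float(s['fov_y']))/2)
    c=np.linalg.inv(s['T'])@np.r_[p,1]; return c[0]/c[2]*f+s['cx'],c[1]/c[2]*f+s['cy']
def cloud(s):
    h,w=s['range_z'].shape; f=h/2/np.tan(np.radians(float(s['fov_y']))/2)
    v,u=np.mgrid[:h,:w]; z=s['range_z']
    p=np.stack([(u-s['cx'])/f*z,(v-s['cy'])/f*z,z],-1)
    return p@s['T'][:3,:3].T+s['T'][:3,3]
E
python3 - <<'E'
from h import *
for n,box in (('top0',(220,190,480,360)),('side0',(220,140,450,290))):
    s=load(n); x0,y0,x1,y1=box
    c=cv2.resize(s['color'][y0:y1,x0:x1],None,fx=3,fy=3,interpolation=cv2.INTER_CUBIC)
    cv2.imwrite(f'pics/{n}crop.png',c[:,:,::-1])
s=load('top0'); P=cloud(s)
for nm,(u,v) in dict(table=(210,300),mat=(150,270),trayfloor=(250,270),cup=(287,233),jar=(287,262),amb=(318,228),sq=(255,229),mag=(430,250),rim=(430,236),foll=(432,252)).items(): print(nm,P[v,u].round(4))
s=load('side0'); P=cloud(s)
for nm,(u,v) in dict(table=(350,290),mat=(230,340),cup=(291,231),jar=(316,222)).items(): print(nm,P[v,u].round(4))
E
```

```text
table [ 0.4244  0.1595 -0.0007]
mat [0.4849 0.2846 0.0011]
trayfloor [0.4852 0.0786 0.0009]
cup [0.5587 0.0027 0.0255]
jar [0.4977 0.0031 0.0735]
amb [ 0.5599 -0.0546  0.0905]
sq [0.5588 0.0632 0.0842]
mag [ 0.5236 -0.2791  0.0369]
rim [ 0.5507 -0.2785  0.0428]
foll [ 0.5197 -0.2826  0.0375]
table [ 0.3832  0.0666 -0.001 ]
mat [0.4788 0.279  0.0019]
cup [0.5554 0.0127 0.0257]
jar [0.4945 0.0127 0.073 ]
```

View pics/top0crop.png

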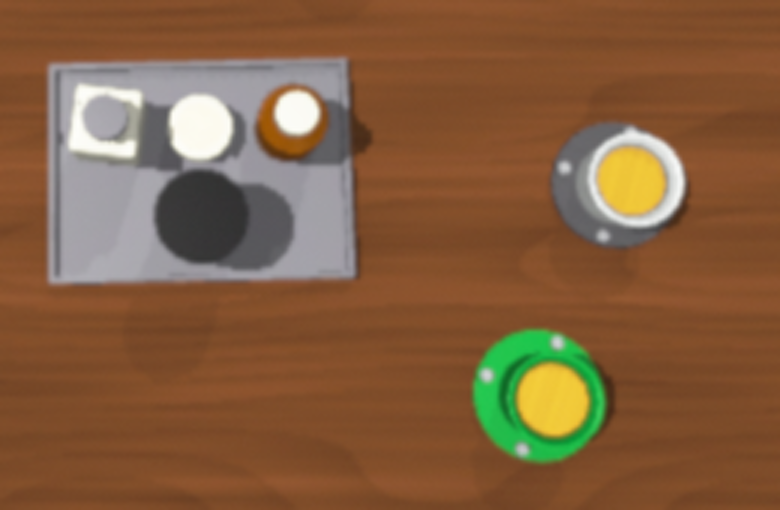

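View pics/side0crop.png

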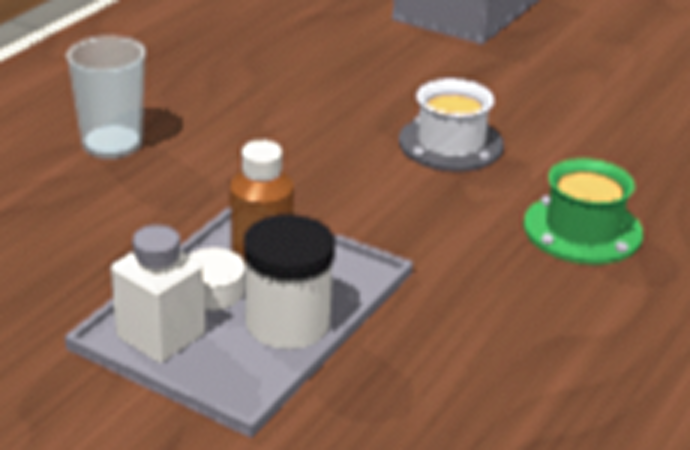

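Magazine candidates in the top view are the aluminium tube on a dark foot at (430,250) and the green one at (403,322). The aluminium one fits the description, and the crop confirms it. Tray containers: square bottle (255,230), cup (287,233), amber bottle (317,229), jar (287,262).

```bash
cat > meas.py <<'E'
from h import *
def blob(s,mask,seed):
    n,l,st,c=cv2.connectedComponentsWithStats(mask.astype(np.uint8),connectivity=4)
    k=l[seed[1],seed[0]]
    if k==0:
        ys,xs=np.nonzero(mask); i=np.argmin((xs-seed[0])**2+(ys-seed[1])**2); k=l[ys[i],xs[i]]
    return l==k
def ell(m):
    cs,_=cv2.findContours(m.astype(np.uint8),cv2.RETR_EXTERNAL,cv2.CHAIN_APPROX_NONE)
    c=max(cs,key=cv2.contourArea); return cv2.fitEllipse(cv2.convexHull(c)) , c
E
python3 - <<'E'
from meas import *
for n in('top0','side0'):
    s=load(n); P=cloud(s); r,g,b=[s['color'][...,i].astype(int) for i in range(3)]; mx=np.maximum(np.maximum(r,g),b); mn=np.minimum(np.minimum(r,g),b); Z=P[...,2]
    sd={'top0':dict(cup=(287,233),jar=(287,262),amb=(319,228),sq=(255,229),mag=(430,236)),'side0':dict(cup=(293,233),jar=(316,222),amb=(307,193),sq=(272,222),mag=(371,168))}[n]
    X=dict(cup=(0.026,(mn>140)&(abs(Z-.026)<.006)),jar=(.074,(mx<75)&(Z>.060)),amb=(.090,(mn>120)&(Z>.084)),sq=(.084,(mx-mn<40)&(Z>.078)),mag=(.046,(mn>110)&(mx-mn<50)&(Z>.036)))
    for k,(z,m) in X.items():
        m=blob(s,m,sd[k]); e,c=ell(m); u,v=e[0]
        if k=='mag': mm=m
        p=plane(s,u,v,z); print(n,k,np.round(e[0],1),np.round(e[1],1),m.sum(),'plane',p[:2].round(4),'cloudmed',np.median(P[m],0).round(4))
    # tray and mat
    m=blob(s,(mx<40)&(abs(Z)<.012),{'top0':(150,270),'side0':(230,340)}[n])
    e,c=ell(m); rc=cv2.minAreaRect(np.array([plane(s,*q[0],.003)[:2]*1000 for q in c],np.float32)); print(n,'mat',rc)
    y=(r>180)&(g>120)&(b<110); m=blob(s,y,{'top0':(430,250),'side0':(372,176)}[n]); e,c=ell(m); print('foll',e,np.median(P[m],0).round(4), plane(s,*e[0],.037)[:2])
E
```

```text
top0 cup [286.1 231.7] [20.9 21.3] 357 plane [0.5613 0.0044] cloudmed [0.5609 0.0047 0.0254]
top0 jar [287.  261.7] [29.7 30.2] 717 plane [0.4983 0.003 ] cloudmed [0.4978 0.0031 0.0733]
top0 amb [318.5 227.1] [13.8 14.1] 162 plane [ 0.5617 -0.0556] cloudmed [ 0.562  -0.0556  0.0892]
top0 sq [254.  228.4] [15.1 15.4] 193 plane [0.5599 0.0651] cloudmed [0.5605 0.0652 0.0832]
top0 mag [431.7 249.3] [30.  32.3] 329 plane [ 0.5242 -0.2793] cloudmed [ 0.5256 -0.2883  0.0442]Traceback (most recent call last):
  File "<stdin>", line 11, in <module>
  File "meas.py", line 6, in blob
    ys,xs=np.nonzero(mask); i=np.argmin((xs-seed[0])**2+(ys-seed[1])**2); k=l[ys[i],xs[i]]
                              ~~~~~~~~~^^^^^^^^^^^^^^^^^^^^^^^^^^^^^^^^^
    return _wrapfunc(a, 'argmin', axis=axis, out=out, **kwds)
    return bound(*args, **kwds)
ValueError: attempt to get argmin of an empty sequence
```

```bash
python3 - <<'E'
from meas import *
for n in('top0','side0'):
    s=load(n); P=cloud(s); r,g,b=[s['color'][...,i].astype(int) for i in range(3)]; mx=np.maximum(np.maximum(r,g),b); mn=np.minimum(np.minimum(r,g),b); Z=P[...,2]
    if n=='side0':
      sd=dict(cup=(293,233),jar=(316,222),amb=(307,193),sq=(272,222),mag=(371,168))
      X=dict(cup=(0.026,(mn>140)&(abs(Z-.026)<.004)),jar=(.074,(mx<85)&(Z>.070)),amb=(.090,(mn>100)&(Z>.086)),sq=(.084,(mx-mn<40)&(Z>.080)),mag=(.046,(mn>90)&(mx-mn<60)&(Z>.038)))
      for k,(z,m) in X.items():
        m=blob(s,m,sd[k]); e,c=ell(m); u,v=e[0]
        p=plane(s,u,v,z); print(n,k,np.round(e[0],1),np.round(e[1],1),m.sum(),'plane',p[:2].round(4),'cloudmed',np.median(P[m],0).round(4))
    q={'top0':(150,270),'side0':(230,340)}[n]; print(s['color'][q[1],q[0]])
    m=blob(s,(mx<60)&(abs(Z)<.012)&(mx-mn<15),q); e,c=ell(m); rc=cv2.minAreaRect(np.array([plane(s,*t[0],.003)[:2]*1000 for t in c],np.float32)); print(n,'mat',rc)
    y=(r>170)&(g>110)&(b<130); m=blob(s,y,{'top0':(430,250),'side0':(372,176)}[n]); e,c=ell(m); print('foll',e,m.sum(),np.median(P[m],0).round(4), plane(s,*e[0],.037)[:2])
s=load('top0');c=s['color'][205:255,230:335]; cv2.imwrite('pics/z1.png',cv2.resize(c,None,fx=7,fy=7,interpolation=cv2.INTER_CUBIC)[:,:,::-1])
c=s['color'][225:275,400:455]; cv2.imwrite('pics/z2.png',cv2.resize(c,None,fx=10,fy=10,interpolation=cv2.INTER_CUBIC)[:,:,::-1])
E
```

```text
[58 46 41]Traceback (most recent call last):
  File "<stdin>", line 11, in <module>
  File "meas.py", line 10, in ell
    c=max(cs,key=cv2.contourArea); return cv2.fitEllipse(cv2.convexHull(c)) , c
                                          ~~~~~~~~~~~~~~^^^^^^^^^^^^^^^^^^^
cv2.error: OpenCV(4.12.0) /io/opencv/modules/imgproc/src/shapedescr.cpp:361: error: (-201:Incorrect size of input array) There should be at least 5 points to fit the ellipse in function 'fitEllipseNoDirect'
```

```bash
python3 - <<'E'
from meas import *
for n in('top0','side0'):
    s=load(n); P=cloud(s); r,g,b=[s['color'][...,i].astype(int) for i in range(3)]; mx=np.maximum(np.maximum(r,g),b); mn=np.minimum(np.minimum(r,g),b); Z=P[...,2]
    if n=='side0':
      sd=dict(cup=(293,233),jar=(316,222),amb=(307,193),sq=(272,222),mag=(371,168))
      X=dict(cup=(0.026,(mn>140)&(abs(Z-.026)<.004)),jar=(.074,(mx<85)&(Z>.070)),amb=(.090,(mn>100)&(Z>.086)),sq=(.084,(mx-mn<40)&(Z>.080)),mag=(.046,(mn>90)&(mx-mn<60)&(Z>.038)))
      for k,(z,m) in X.items():
        m=blob(s,m,sd[k]); e,c=ell(m); u,v=e[0]
        p=plane(s,u,v,z); print(n,k,np.round(e[0],1),np.round(e[1],1),m.sum(),'plane',p[:2].round(4),'cloudmed',np.median(P[m],0).round(4))
    q={'top0':(155,290),'side0':(230,340)}[n]; print(s['color'][q[1],q[0]], s['color'][300,210])
    m=blob(s,(r<65)&(mx-mn<22)&(abs(Z)<.012),q); e,c=ell(m); rc=cv2.minAreaRect(np.array([plane(s,*t[0],.003)[:2]*1000 for t in c],np.float32)); print(n,'mat',rc)
    y=(r>170)&(g>110)&(b<130)&(Z<.06); m=blob(s,y,{'top0':(430,250),'side0':(372,176)}[n]); e,c=ell(m); print('foll',e,m.sum(),np.median(P[m],0).round(4), plane(s,*e[0],.037)[:2])
s=load('top0');c=s['color'][205:255,230:335]; cv2.imwrite('pics/z1.png',cv2.resize(c,None,fx=7,fy=7,interpolation=cv2.INTER_CUBIC)[:,:,::-1])
c=s['color'][225:275,400:455]; cv2.imwrite('pics/z2.png',cv2.resize(c,None,fx=10,fy=10,interpolation=cv2.INTER_CUBIC)[:,:,::-1])
E
```

```text
[58 46 41] [130  78  42]
top0 mat ((486.197998046875, 278.9654846191406), (137.09552001953125, 274.16900634765625), 89.71924591064453)
foll ((430.19140625, 249.7801513671875), (22.108823776245117, 23.32841682434082), 137.17001342773438) 414 [ 0.5238 -0.2799  0.0353] [ 0.52407078 -0.27950092]
side0 cup [291.3 229.2] [13.  18.6] 159 plane [0.5586 0.0075] cloudmed [0.5561 0.0033 0.0251]
side0 jar [315.9 220.3] [18.5 30.5] 448 plane [0.4971 0.0094] cloudmed [0.498  0.0083 0.0729]
side0 amb [306.7 190.5] [ 7.1 12.7] 75 plane [ 0.5611 -0.0513] cloudmed [ 0.562  -0.0528  0.0888]
side0 sq [271.6 219.9] [ 9.9 15.3] 122 plane [0.5584 0.0694] cloudmed [0.5597 0.0677 0.0829]
side0 mag [371.1 173.3] [13.5 25. ] 159 plane [ 0.5221 -0.2713] cloudmed [ 0.527  -0.2864  0.0429]
[47 45 46] [51 47 49]
side0 mat ((486.3656005859375, 281.82830810546875), (137.9056396484375, 278.16033935546875), 89.55268096923828)
foll ((371.0386962890625, 174.0235137939453), (4.276340961456299, 15.326281547546387), 95.87489318847656) 58 [ 0.5286 -0.2854  0.0351] [ 0.52752519 -0.28303735]
```

View pics/z1.png

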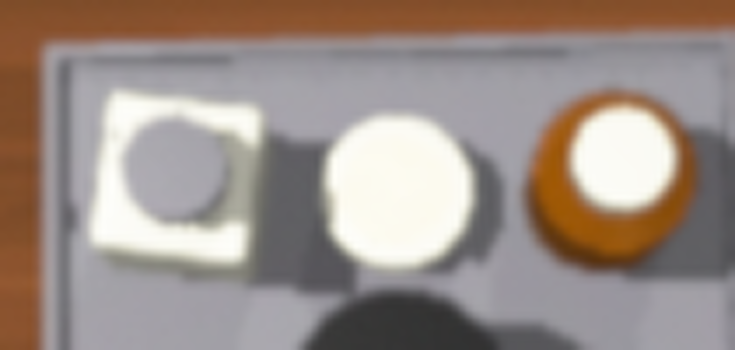

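View pics/z2.png

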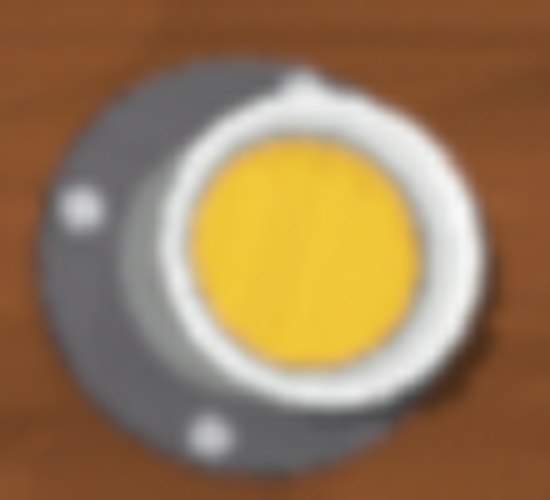

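Emit:
play_rows:
  steps:
    - {"x": 0.033,"y": 0.049,"rz": 0.165,"hand": 0.075}
    - {"x": 0.033,"y": 0.049,"rz": 0.165,"hand": 0.075}
    - {"x": 0.033,"y": 0.049,"rz": 0.165,"hand": 0.075}
    - {"x": 0.033,"y": 0.049,"rz": 0.165,"hand": 0.075}
    - {"x": 0.033,"y": 0.049,"rz": 0.165,"hand": 0.075}
    - {"x": 0.033,"y": 0.049,"rz": 0.165,"hand": 0.075}
    - {"x": 0.033,"y": 0.049,"rz": 0.165,"hand": 0.075}
    - {"x": 0.033,"y": 0.049,"hand": 0.075}

```text
schema error: expected keys x, y, z, rx, ry, rz, hand
```

Emit:
play_rows:
  steps:
    - {"x": 0.033,"y": 0.049,"hand": 0.07}
    - {"x": 0.033,"y": 0.049,"hand": 0.07}
    - {"x": 0.034,"y": 0.05,"hand": 0.07}
    - {"x": 0.034,"y": 0.05,"z": -0.03,"hand": 0.07}
    - {"z": -0.04,"hand": 0.07}
    - {"hand": 0.07}

```text
schema error: expected keys x, y, z, rx, ry, rz, hand
```

All keys are required in every row.

Emit:
play_rows:
  steps:
    - {"x": 0.033,"y": 0.049,"z": 0,"rx": 0,"ry": 0,"rz": 0.165,"hand": 0.07}
    - {"x": 0.033,"y": 0.049,"z": 0,"rx": 0,"ry": 0,"rz": 0.165,"hand": 0.07}
    - {"x": 0.033,"y": 0.049,"z": 0,"rx": 0,"ry": 0,"rz": 0.165,"hand": 0.07}
    - {"x": 0.033,"y": 0.049,"z": 0,"rx": 0,"ry": 0,"rz": 0.165,"hand": 0.07}
    - {"x": 0.033,"y": 0.049,"z": 0,"rx": 0,"ry": 0,"rz": 0.165,"hand": 0.07}
    - {"x": 0.033,"y": 0.049,"z": 0,"rx": 0,"ry": 0,"rz": 0.165,"hand": 0.07}
    - {"x": 0.033,"y": 0.049,"z": 0,"rx": 0,"ry": 0,"rz": 0.165,"hand": 0.07}
    - {"x": 0.033,"y": 0.049,"z": 0,"rx": 0,"ry": 0,"rz": 0,"hand": 0.07}

```text
time: 1.1
tool_pos: [0.4233, -0.1328, 0.2052]
ee_rot: [-1.571, 0.0, -0.122]
wrist_force: [0.5, -0.1, 0.4]
width: 0.0703
```

Emit:
play_rows:
  steps:
    - {"x": 0.033,"y": 0.049,"z": 0,"rx": 0,"ry": 0,"rz": 0,"hand": 0.07}
    - {"x": 0.033,"y": 0.049,"z": 0,"rx": 0,"ry": 0,"rz": 0,"hand": 0.07}
    - {"x": 0.034,"y": 0.05,"z": 0,"rx": 0,"ry": 0,"rz": 0,"hand": 0.07}
    - {"x": 0.034,"y": 0.05,"z": -0.03,"rx": 0,"ry": 0,"rz": 0,"hand": 0.07}
    - {"x": 0,"y": 0,"z": -0.03,"rx": 0,"ry": 0,"rz": 0,"hand": 0.07}
    - {"x": 0,"y": 0,"z": 0,"rx": 0,"ry": 0,"rz": 0,"hand": 0.07}

```text
time: 1.85
tool_pos: [0.552, 0.0603, 0.1438]
ee_rot: [-1.572, 0.008, -0.122]
wrist_force: [-0.9, -0.1, 1.1]
width: 0.0702
```

```bash
cat > shot.py <<'E'
import sys
from bench import robot, snapshot
from h import *
def shot(tag):
    for n in ('side','top'):
        s=snapshot(n); np.savez(f'{n}{tag}.npz',**s)
    a,b=load(f'side{tag}')['color'],load(f'top{tag}')['color']
    cv2.imwrite(f'pics/{tag}.png',np.hstack([cv2.resize(a[100:400,150:500],(400,343)),cv2.resize(b[100:400,100:450],(400,343))])[:,:,::-1])
shot(sys.argv[1]); o=robot.get_obs(); print(o['time'],o['tool_pos'].round(4),o['ee_rot'].round(3),round(o['width'],4),o['wrist_force'].round(1))
E
python3 shot.py a1
```

```text
1.95 [0.5541 0.0594 0.148 ] [-1.571  0.    -0.123] 0.0702 [ 1.   0.9 -0.1]
```

View pics/a1.png

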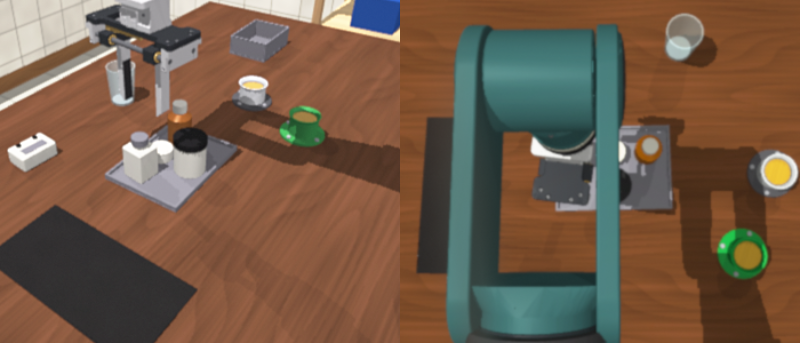

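```bash
python3 - <<'E'
from h import *
s=load('sidea1'); 
p=np.array([.5541,.0594,.148]); d=np.array([np.cos(-.122),np.sin(-.122),0])*.035
im=cv2.resize(s['color'][110:270,210:350],None,fx=4,fy=4,interpolation=cv2.INTER_CUBIC)[:,:,::-1].copy()
for q,c in((p,(0,0,255)),(p+d,(0,255,0)),(p-d,(255,0,0))):
    u,v=proj(s,q); print(u,v); cv2.circle(im,(int((u-210+.5)*4),int((v-110+.5)*4)),4,c,1)
cv2.imwrite('pics/a1z.png',im)
E
```

```text
275.51965326595496 189.45854200366927
262.4578471196906 183.13008075617674
289.30531970569007 196.1377144594382
```

View pics/a1z.png

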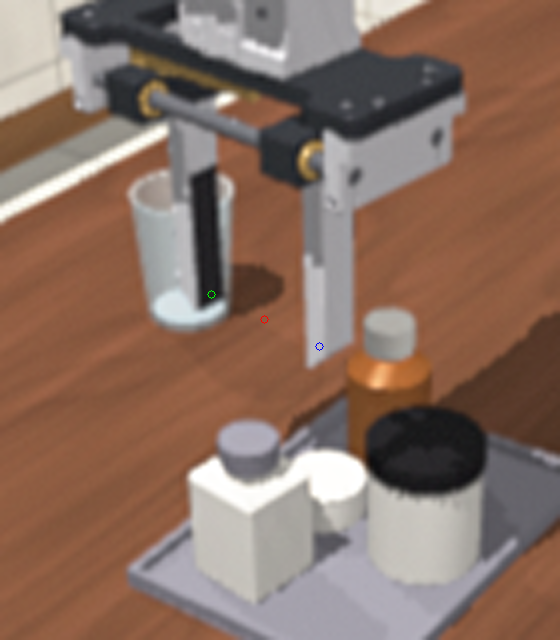

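Emit:
play_rows:
  steps:
    - {"x": 0.006,"y": 0.005,"z": -0.03,"rx": 0,"ry": 0,"rz": 0,"hand": 0.07}
    - {"x": 0,"y": 0,"z": 0,"rx": 0,"ry": 0,"rz": 0,"hand": 0.07}
    - {"x": 0,"y": 0,"z": 0,"rx": 0,"ry": 0,"rz": 0,"hand": 0.07}

```text
time: 2.33
tool_pos: [0.5609, 0.0641, 0.1198]
ee_rot: [-1.571, -0.003, -0.124]
wrist_force: [-0.3, 0.2, -0.2]
width: 0.07
```

Emit:
play_rows:
  steps:
    - {"x": 0,"y": 0.001,"z": -0.03,"rx": 0,"ry": 0,"rz": 0,"hand": 0.07}
    - {"x": 0,"y": 0,"z": -0.03,"rx": 0,"ry": 0,"rz": 0,"hand": 0.07}
    - {"x": 0,"y": 0,"z": -0.03,"rx": 0,"ry": 0,"rz": 0,"hand": 0.07}
    - {"x": 0,"y": 0,"z": -0.009,"rx": 0,"ry": 0,"rz": 0,"hand": 0.07}
    - {"x": 0,"y": 0,"z": 0,"rx": 0,"ry": 0,"rz": 0,"hand": 0.07}
    - {"x": 0,"y": 0,"z": 0,"rx": 0,"ry": 0,"rz": 0,"hand": 0.07}
    - {"x": 0,"y": 0,"z": 0,"rx": 0,"ry": 0,"rz": 0,"hand": 0.055}
    - {"x": 0,"y": 0,"z": 0,"rx": 0,"ry": 0,"rz": 0,"hand": 0.055}

```text
time: 3.32
tool_pos: [0.5608, 0.0657, 0.0196]
ee_rot: [-1.571, -0.002, -0.123]
wrist_force: [0.0, 0.3, 0.0]
width: 0.0558
```

```bash
python3 shot.py a2
```

```text
3.425 [0.5605 0.0657 0.0191] [-1.571e+00 -1.000e-03 -1.230e-01] 0.0547 [-0.3 -1.  -0.4]
```

View pics/a2.png

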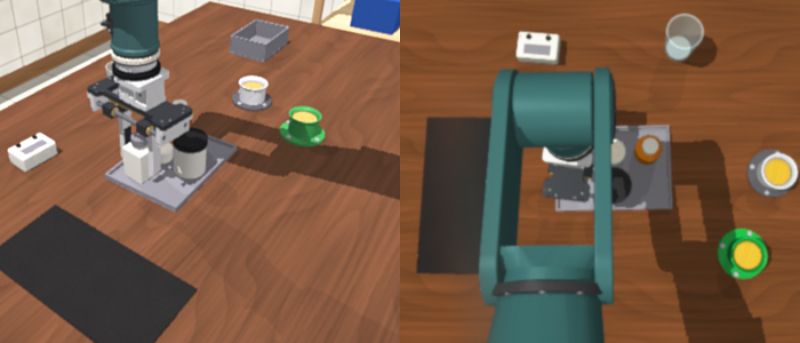

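Emit:
play_rows:
  steps:
    - {"x": 0,"y": 0,"z": 0,"rx": 0,"ry": 0,"rz": 0,"hand": 0.03}
    - {"x": 0,"y": 0,"z": 0,"rx": 0,"ry": 0,"rz": 0,"hand": 0.03}
    - {"x": 0,"y": 0,"z": 0,"rx": 0,"ry": 0,"rz": 0,"hand": 0.03}
    - {"x": 0,"y": 0,"z": 0,"rx": 0,"ry": 0,"rz": 0,"hand": 0.03}

```text
time: 3.92
tool_pos: [0.5602, 0.0657, 0.0187]
ee_rot: [-1.571, -0.0, -0.123]
wrist_force: [0.4, -0.3, 0.5]
width: 0.0441
```

Emit:
play_rows:
  steps:
    - {"x": 0,"y": 0,"z": 0.02,"rx": 0,"ry": 0,"rz": 0,"hand": 0.03}
    - {"x": 0,"y": 0,"z": 0.04,"rx": 0,"ry": 0,"rz": 0,"hand": 0.03}
    - {"x": 0,"y": 0,"z": 0.04,"rx": 0,"ry": 0,"rz": 0,"hand": 0.03}

```text
time: 4.3
tool_pos: [0.5594, 0.0657, 0.1186]
ee_rot: [-1.571, 0.003, -0.123]
wrist_force: [-0.1, -1.0, -1.0]
width: 0.0439
```

Emit:
play_rows:
  steps:
    - {"x": 0.005,"y": 0.042,"z": 0,"rx": 0,"ry": 0,"rz": 0,"hand": 0.03}
    - {"x": 0.005,"y": 0.042,"z": 0,"rx": 0,"ry": 0,"rz": 0,"hand": 0.03}
    - {"x": 0.005,"y": 0.042,"z": 0,"rx": 0,"ry": 0,"rz": 0,"hand": 0.03}
    - {"x": 0.005,"y": 0.042,"z": 0,"rx": 0,"ry": 0,"rz": 0,"hand": 0.03}
    - {"x": 0.005,"y": 0.042,"z": 0,"rx": 0,"ry": 0,"rz": 0,"hand": 0.03}
    - {"x": 0,"y": 0,"z": -0.03,"rx": 0,"ry": 0,"rz": 0,"hand": 0.03}
    - {"x": 0,"y": 0,"z": -0.03,"rx": 0,"ry": 0,"rz": 0,"hand": 0.03}
    - {"x": 0,"y": 0,"z": -0.025,"rx": 0,"ry": 0,"rz": 0,"hand": 0.03}

```text
time: 5.3
tool_pos: [0.5841, 0.2756, 0.0312]
ee_rot: [-1.572, 0.003, -0.123]
wrist_force: [-0.3, -0.2, -2.1]
width: 0.0438
```

Emit:
play_rows:
  steps:
    - {"x": 0,"y": 0,"z": -0.008,"rx": 0,"ry": 0,"rz": 0,"hand": 0.03}
    - {"x": 0,"y": 0,"z": -0.008,"rx": 0,"ry": 0,"rz": 0,"hand": 0.03}
    - {"x": 0,"y": 0,"z": 0,"rx": 0,"ry": 0,"rz": 0,"hand": 0.03}
    - {"x": 0,"y": 0,"z": 0,"rx": 0,"ry": 0,"rz": 0,"hand": 0.03}
    - {"x": 0,"y": 0,"z": 0,"rx": 0,"ry": 0,"rz": 0,"hand": 0.03}

```text
time: 5.92
tool_pos: [0.5856, 0.2758, 0.0184]
ee_rot: [-1.57, -0.001, -0.123]
wrist_force: [-0.5, -0.3, -2.4]
width: 0.0438
```

Emit:
play_rows:
  steps:
    - {"x": 0,"y": 0,"z": -0.001,"rx": 0,"ry": 0,"rz": 0,"hand": 0.03}
    - {"x": 0,"y": 0,"z": 0,"rx": 0,"ry": 0,"rz": 0,"hand": 0.03}
    - {"x": 0,"y": 0,"z": 0,"rx": 0,"ry": 0,"rz": 0,"hand": 0.03}

```text
time: 6.3
tool_pos: [0.5856, 0.2758, 0.0176]
ee_rot: [-1.57, -0.001, -0.123]
wrist_force: [-0.4, -0.7, 3.3]
width: 0.0439
```

Emit:
play_rows:
  steps:
    - {"x": 0,"y": 0,"z": 0,"rx": 0,"ry": 0,"rz": 0,"hand": 0.062}
    - {"x": 0,"y": 0,"z": 0,"rx": 0,"ry": 0,"rz": 0,"hand": 0.07}
    - {"x": 0,"y": 0,"z": 0,"rx": 0,"ry": 0,"rz": 0,"hand": 0.07}
    - {"x": 0,"y": 0,"z": 0.02,"rx": 0,"ry": 0,"rz": 0,"hand": 0.07}
    - {"x": 0,"y": 0,"z": 0.04,"rx": 0,"ry": 0,"rz": 0,"hand": 0.07}
    - {"x": 0,"y": 0,"z": 0.05,"rx": 0,"ry": 0,"rz": 0,"hand": 0.07}
    - {"x": -0.004,"y": -0.055,"z": 0,"rx": 0,"ry": 0,"rz": 0.123,"hand": 0.07}
    - {"x": -0.004,"y": -0.055,"z": 0,"rx": 0,"ry": 0,"rz": 0,"hand": 0.07}

```text
time: 7.3
tool_pos: [0.5781, 0.1652, 0.1299]
ee_rot: [-1.57, -0.005, 0.003]
wrist_force: [1.0, -0.7, -1.5]
width: 0.0701
```

Emit:
play_rows:
  steps:
    - {"x": -0.004,"y": -0.055,"z": 0,"rx": 0,"ry": 0,"rz": 0,"hand": 0.07}
    - {"x": -0.004,"y": -0.055,"z": 0,"rx": 0,"ry": 0,"rz": 0,"hand": 0.07}
    - {"x": -0.004,"y": -0.055,"z": 0,"rx": 0,"ry": 0,"rz": 0,"hand": 0.07}
    - {"x": -0.004,"y": -0.055,"z": 0,"rx": 0,"ry": 0,"rz": 0,"hand": 0.07}
    - {"x": 0,"y": 0,"z": -0.02,"rx": 0,"ry": 0,"rz": 0,"hand": 0.07}
    - {"x": 0,"y": 0,"z": 0,"rx": 0,"ry": 0,"rz": 0,"hand": 0.07}
    - {"x": 0,"y": 0,"z": 0,"rx": 0,"ry": 0,"rz": 0,"hand": 0.07}

```text
time: 8.18
tool_pos: [0.5618, -0.0539, 0.1081]
ee_rot: [-1.571, -0.002, 0.001]
wrist_force: [-1.4, 0.3, 0.3]
width: 0.0699
```

```bash
python3 shot.py a3
```

```text
8.275 [ 0.562  -0.0536  0.1081] [-1.571e+00 -2.000e-03  1.000e-03] 0.0697 [ 0.2  1.  -0.4]
```

View pics/a3.png

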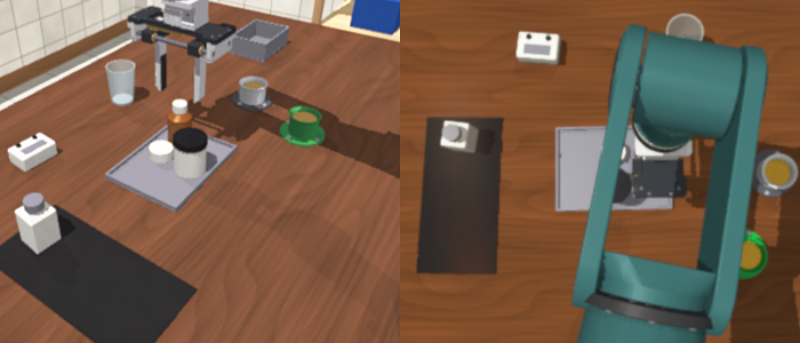

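Emit:
play_rows:
  steps:
    - {"x": 0,"y": -0.002,"z": -0.03,"rx": 0,"ry": 0,"rz": 0,"hand": 0.07}
    - {"x": 0,"y": 0,"z": -0.03,"rx": 0,"ry": 0,"rz": 0,"hand": 0.07}
    - {"x": 0,"y": 0,"z": -0.027,"rx": 0,"ry": 0,"rz": 0,"hand": 0.07}
    - {"x": 0,"y": 0,"z": 0,"rx": 0,"ry": 0,"rz": 0,"hand": 0.055}
    - {"x": 0,"y": 0,"z": 0,"rx": 0,"ry": 0,"rz": 0,"hand": 0.055}
    - {"x": 0,"y": 0,"z": 0,"rx": 0,"ry": 0,"rz": 0,"hand": 0.03}
    - {"x": 0,"y": 0,"z": 0,"rx": 0,"ry": 0,"rz": 0,"hand": 0.03}
    - {"x": 0,"y": 0,"z": 0,"rx": 0,"ry": 0,"rz": 0,"hand": 0.03}

```text
time: 9.28
tool_pos: [0.5624, -0.0564, 0.0217]
ee_rot: [-1.571, -0.003, 0.0]
wrist_force: [-0.6, 1.0, 5.2]
width: 0.0454
```

Emit:
play_rows:
  steps:
    - {"x": 0,"y": 0,"z": 0,"rx": 0,"ry": 0,"rz": 0,"hand": 0.03}

```text
time: 9.4
tool_pos: [0.5624, -0.0564, 0.0216]
ee_rot: [-1.571, -0.003, 0.0]
wrist_force: [-0.5, 0.6, 6.6]
width: 0.0456
```

```bash
python3 shot.py a4; python3 - <<'E'
from meas import *
s=load('topa3');P=cloud(s); r,g,b=[s['color'][...,i].astype(int) for i in range(3)]; mx=np.maximum(np.maximum(r,g),b); mn=np.minimum(np.minimum(r,g),b); Z=P[...,2]
m=blob(s,(mx-mn<40)&(Z>.078)&(Z<.09),(146,216)); e,c=ell(m); print(e,plane(s,*e[0],.083),np.median(P[m],0))
E
```

```text
9.5 [ 0.5624 -0.0564  0.0217] [-1.571 -0.003  0.   ] 0.0454 [-0.7  0.3  6.5]
((144.16940307617188, 215.3016357421875), (15.004939079284668, 16.087739944458008), 68.42342376708984) [0.58513392 0.2741594  0.083     ] [0.58589148 0.27468693 0.08193687]
```

View pics/a4.png

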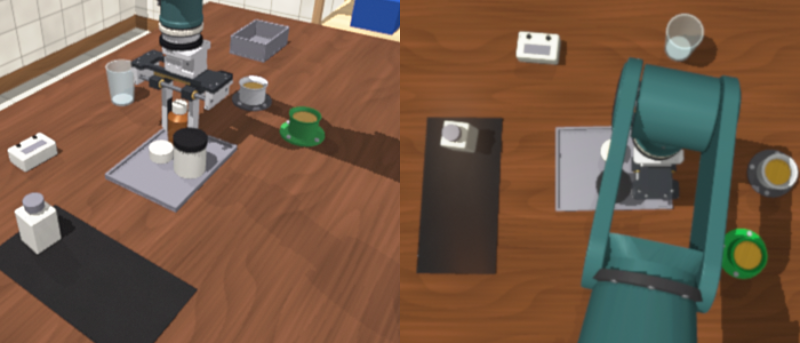

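Emit:
play_rows:
  steps:
    - {"x": 0,"y": 0,"z": 0.02,"rx": 0,"ry": 0,"rz": 0,"hand": 0.03}
    - {"x": 0,"y": 0,"z": 0.04,"rx": 0,"ry": 0,"rz": 0,"hand": 0.03}
    - {"x": 0,"y": 0,"z": 0.04,"rx": 0,"ry": 0,"rz": 0,"hand": 0.03}
    - {"x": 0,"y": 0,"z": 0,"rx": 0,"ry": 0,"rz": 0,"hand": 0.03}

```text
time: 10.0
tool_pos: [0.5636, -0.0569, 0.1233]
ee_rot: [-1.572, -0.008, -0.0]
wrist_force: [-0.5, 0.3, -1.8]
width: 0.0454
```

```bash
python3 shot.py a5; python3 - <<'E'
from h import *
s=load('sidea5');cv2.imwrite('pics/a5z.png',cv2.resize(s['color'][80:280,220:400],None,fx=3,fy=3)[:,:,::-1])
E
```

```text
10.1 [ 0.5605 -0.0563  0.1184] [-1.571  0.002 -0.   ] 0.0458 [-0.2 -0.1 -2.1]
```

View pics/a5z.png

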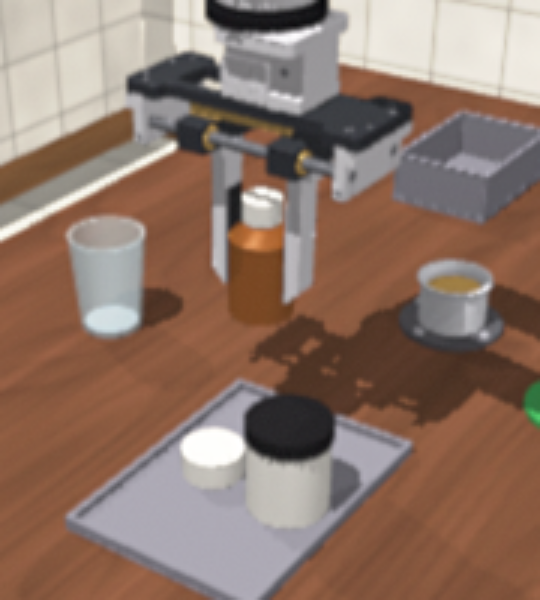

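Emit:
play_rows:
  steps:
    - {"x": -0.021,"y": 0.042,"z": 0,"rx": 0,"ry": 0,"rz": 0,"hand": 0.03}
    - {"x": -0.021,"y": 0.042,"z": 0,"rx": 0,"ry": 0,"rz": 0,"hand": 0.03}
    - {"x": -0.021,"y": 0.042,"z": 0,"rx": 0,"ry": 0,"rz": 0,"hand": 0.03}
    - {"x": -0.021,"y": 0.042,"z": 0,"rx": 0,"ry": 0,"rz": 0,"hand": 0.03}
    - {"x": -0.021,"y": 0.042,"z": 0,"rx": 0,"ry": 0,"rz": 0,"hand": 0.03}
    - {"x": -0.021,"y": 0.042,"z": 0,"rx": 0,"ry": 0,"rz": 0,"hand": 0.03}
    - {"x": -0.021,"y": 0.042,"z": 0,"rx": 0,"ry": 0,"rz": 0,"hand": 0.03}
    - {"x": -0.022,"y": 0.042,"z": 0,"rx": 0,"ry": 0,"rz": 0,"hand": 0.03}

```text
time: 11.1
tool_pos: [0.3898, 0.28, 0.1165]
ee_rot: [-1.573, 0.005, -0.0]
wrist_force: [1.1, 0.9, -2.8]
width: 0.0452
```

Emit:
play_rows:
  steps:
    - {"x": 0,"y": 0,"z": -0.03,"rx": 0,"ry": 0,"rz": 0,"hand": 0.03}
    - {"x": 0,"y": 0,"z": -0.03,"rx": 0,"ry": 0,"rz": 0,"hand": 0.03}
    - {"x": 0,"y": 0,"z": -0.025,"rx": 0,"ry": 0,"rz": 0,"hand": 0.03}
    - {"x": 0,"y": 0,"z": -0.008,"rx": 0,"ry": 0,"rz": 0,"hand": 0.03}
    - {"x": 0,"y": 0,"z": -0.004,"rx": 0,"ry": 0,"rz": 0,"hand": 0.03}
    - {"x": 0,"y": 0,"z": 0,"rx": 0,"ry": 0,"rz": 0,"hand": 0.03}
    - {"x": 0,"y": 0,"z": 0,"rx": 0,"ry": 0,"rz": 0,"hand": 0.03}

```text
time: 11.98
tool_pos: [0.393, 0.2801, 0.0237]
ee_rot: [-1.57, -0.002, -0.0]
wrist_force: [0.2, 1.2, -1.9]
width: 0.0455
```

Emit:
play_rows:
  steps:
    - {"x": 0,"y": 0,"z": -0.002,"rx": 0,"ry": 0,"rz": 0,"hand": 0.03}
    - {"x": 0,"y": 0,"z": 0,"rx": 0,"ry": 0,"rz": 0,"hand": 0.03}
    - {"x": 0,"y": 0,"z": 0,"rx": 0,"ry": 0,"rz": 0,"hand": 0.03}

```text
time: 12.35
tool_pos: [0.3923, 0.2797, 0.0209]
ee_rot: [-1.571, -0.0, -0.0]
wrist_force: [0.2, 0.3, -2.2]
width: 0.0455
```

Emit:
play_rows:
  steps:
    - {"x": 0,"y": 0,"z": -0.001,"rx": 0,"ry": 0,"rz": 0,"hand": 0.03}
    - {"x": 0,"y": 0,"z": 0,"rx": 0,"ry": 0,"rz": 0,"hand": 0.03}
    - {"x": 0,"y": 0,"z": 0,"rx": 0,"ry": 0,"rz": 0,"hand": 0.03}

```text
time: 12.72
tool_pos: [0.3924, 0.2798, 0.0206]
ee_rot: [-1.571, -0.001, 0.0]
wrist_force: [-3.5, -1.7, 5.8]
width: 0.0455
```

Emit:
play_rows:
  steps:
    - {"x": 0,"y": 0,"z": 0,"rx": 0,"ry": 0,"rz": 0,"hand": 0.06}
    - {"x": 0,"y": 0,"z": 0,"rx": 0,"ry": 0,"rz": 0,"hand": 0.065}
    - {"x": 0,"y": 0,"z": 0,"rx": 0,"ry": 0,"rz": 0,"hand": 0.065}
    - {"x": 0,"y": 0,"z": 0.03,"rx": 0,"ry": 0,"rz": 0,"hand": 0.07}
    - {"x": 0,"y": 0,"z": 0.04,"rx": 0,"ry": 0,"rz": 0,"hand": 0.08}
    - {"x": 0,"y": 0,"z": 0.04,"rx": 0,"ry": 0,"rz": 0,"hand": 0.08}
    - {"x": 0.012,"y": -0.03,"z": 0,"rx": 0,"ry": 0,"rz": 0.1745,"hand": 0.08}
    - {"x": 0.012,"y": -0.03,"z": 0,"rx": 0,"ry": 0,"rz": 0.1745,"hand": 0.08}

```text
time: 13.72
tool_pos: [0.4169, 0.2194, 0.1305]
ee_rot: [-1.571, -0.002, 0.356]
wrist_force: [-0.3, -0.4, 0.3]
width: 0.0797
```

Emit:
play_rows:
  steps:
    - {"x": 0.012,"y": -0.031,"z": 0,"rx": 0,"ry": 0,"rz": 0.1745,"hand": 0.08}
    - {"x": 0.012,"y": -0.031,"z": 0,"rx": 0,"ry": 0,"rz": 0.1745,"hand": 0.08}
    - {"x": 0.012,"y": -0.031,"z": 0,"rx": 0,"ry": 0,"rz": 0.1745,"hand": 0.08}
    - {"x": 0.012,"y": -0.031,"z": 0,"rx": 0,"ry": 0,"rz": 0.1745,"hand": 0.08}
    - {"x": 0.012,"y": -0.031,"z": 0,"rx": 0,"ry": 0,"rz": 0.1745,"hand": 0.08}
    - {"x": 0.012,"y": -0.031,"z": 0,"rx": 0,"ry": 0,"rz": 0.1745,"hand": 0.08}
    - {"x": 0.01,"y": -0.03,"z": -0.02,"rx": 0,"ry": 0,"rz": 0.1745,"hand": 0.08}
    - {"x": 0,"y": 0,"z": 0,"rx": 0,"ry": 0,"rz": 0,"hand": 0.08}

```text
time: 14.72
tool_pos: [0.4974, 0.0022, 0.1078]
ee_rot: [-1.567, -0.0, 1.566]
wrist_force: [-0.5, 0.6, -0.2]
width: 0.0797
```

```bash
python3 shot.py a6
```

```text
14.825 [0.498  0.004  0.1095] [-1.570e+00 -1.000e-03  1.568e+00] 0.0797 [-0.3 -0.1  0.8]
```

View pics/a6.png

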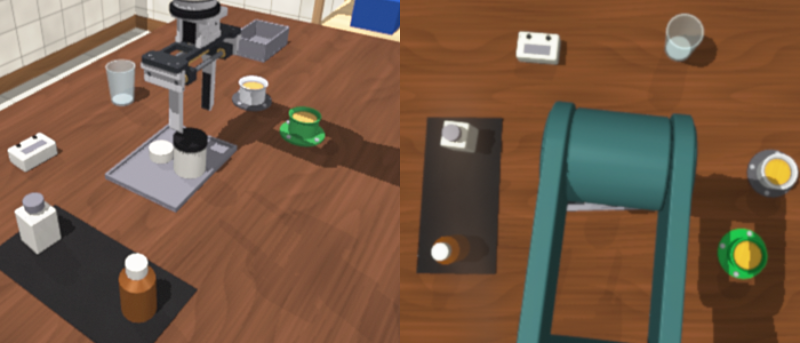

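Emit:
play_rows:
  steps:
    - {"x": 0,"y": 0,"z": -0.03,"rx": 0,"ry": 0,"rz": 0,"hand": 0.08}
    - {"x": 0,"y": 0,"z": -0.03,"rx": 0,"ry": 0,"rz": 0,"hand": 0.08}
    - {"x": 0,"y": 0,"z": -0.029,"rx": 0,"ry": 0,"rz": 0,"hand": 0.08}
    - {"x": 0,"y": 0,"z": 0,"rx": 0,"ry": 0,"rz": 0,"hand": 0.07}
    - {"x": 0,"y": 0,"z": 0,"rx": 0,"ry": 0,"rz": 0,"hand": 0.064}
    - {"x": 0,"y": 0,"z": 0,"rx": 0,"ry": 0,"rz": 0,"hand": 0.04}
    - {"x": 0,"y": 0,"z": 0,"rx": 0,"ry": 0,"rz": 0,"hand": 0.04}
    - {"x": 0,"y": 0,"z": 0,"rx": 0,"ry": 0,"rz": 0,"hand": 0.04}

```text
time: 15.82
tool_pos: [0.4998, 0.0041, 0.0228]
ee_rot: [-1.575, -0.001, 1.57]
wrist_force: [0.0, 2.9, 5.8]
width: 0.0596
```

Emit:
play_rows:
  steps:
    - {"x": 0,"y": 0,"z": 0,"rx": 0,"ry": 0,"rz": 0,"hand": 0.04}

```text
time: 15.95
tool_pos: [0.4998, 0.0041, 0.0228]
ee_rot: [-1.575, -0.001, 1.57]
wrist_force: [-0.0, 2.0, 6.3]
width: 0.0597
```

Emit:
play_rows:
  steps:
    - {"x": 0,"y": 0,"z": 0.02,"rx": 0,"ry": 0,"rz": 0,"hand": 0.04}
    - {"x": 0,"y": 0,"z": 0.04,"rx": 0,"ry": 0,"rz": 0,"hand": 0.04}
    - {"x": 0,"y": 0,"z": 0.04,"rx": 0,"ry": 0,"rz": 0,"hand": 0.04}
    - {"x": 0,"y": 0,"z": 0.02,"rx": 0,"ry": 0,"rz": 0,"hand": 0.04}

```text
time: 16.45
tool_pos: [0.499, 0.0032, 0.1431]
ee_rot: [-1.574, 0.001, 1.57]
wrist_force: [0.2, 0.2, -2.1]
width: 0.059
```

Emit:
play_rows:
  steps:
    - {"x": -0.002,"y": 0.046,"z": 0,"rx": 0,"ry": 0,"rz": 0,"hand": 0.04}
    - {"x": -0.002,"y": 0.046,"z": 0,"rx": 0,"ry": 0,"rz": 0,"hand": 0.04}
    - {"x": -0.002,"y": 0.046,"z": 0,"rx": 0,"ry": 0,"rz": 0,"hand": 0.04}
    - {"x": -0.002,"y": 0.046,"z": 0,"rx": 0,"ry": 0,"rz": 0,"hand": 0.04}
    - {"x": -0.002,"y": 0.046,"z": 0,"rx": 0,"ry": 0,"rz": 0,"hand": 0.04}
    - {"x": -0.002,"y": 0.046,"z": 0,"rx": 0,"ry": 0,"rz": 0,"hand": 0.04}
    - {"x": 0,"y": 0,"z": 0,"rx": 0,"ry": 0,"rz": 0,"hand": 0.04}
    - {"x": 0,"y": 0,"z": 0,"rx": 0,"ry": 0,"rz": 0,"hand": 0.04}

```text
time: 17.45
tool_pos: [0.486, 0.279, 0.1401]
ee_rot: [-1.57, 0.002, 1.571]
wrist_force: [-0.0, 0.2, -1.4]
width: 0.0594
```

```bash
python3 shot.py a7; python3 - <<'E'
from h import *
s=load('sidea7');cv2.imwrite('pics/a7z.png',cv2.resize(s['color'][80:380,140:360],None,fx=2,fy=2)[:,:,::-1])
E
```

```text
17.55 [0.4863 0.2784 0.1405] [-1.570e+00  1.000e-03  1.569e+00] 0.0589 [-0.6  0.4 -2. ]
```

View pics/a7z.png

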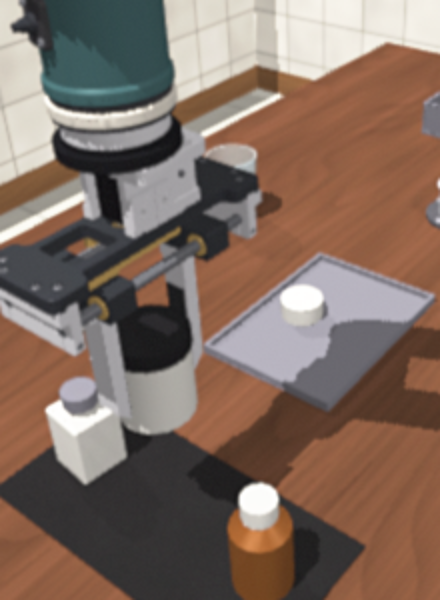

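Emit:
play_rows:
  steps:
    - {"x": 0,"y": 0,"z": -0.04,"rx": 0,"ry": 0,"rz": 0,"hand": 0.04}
    - {"x": 0,"y": 0,"z": -0.04,"rx": 0,"ry": 0,"rz": 0,"hand": 0.04}
    - {"x": 0,"y": 0,"z": -0.025,"rx": 0,"ry": 0,"rz": 0,"hand": 0.04}
    - {"x": 0,"y": 0,"z": -0.01,"rx": 0,"ry": 0,"rz": 0,"hand": 0.04}
    - {"x": 0,"y": 0,"z": 0,"rx": 0,"ry": 0,"rz": 0,"hand": 0.04}
    - {"x": 0,"y": 0,"z": 0,"rx": 0,"ry": 0,"rz": 0,"hand": 0.04}
    - {"x": 0,"y": 0,"z": -0.002,"rx": 0,"ry": 0,"rz": 0,"hand": 0.04}
    - {"x": 0,"y": 0,"z": 0,"rx": 0,"ry": 0,"rz": 0,"hand": 0.04}

```text
time: 18.55
tool_pos: [0.4865, 0.2799, 0.0243]
ee_rot: [-1.572, -0.001, 1.571]
wrist_force: [0.4, 0.4, -1.4]
width: 0.0595
```

Emit:
play_rows:
  steps:
    - {"x": 0,"y": 0,"z": -0.0015,"rx": 0,"ry": 0,"rz": 0,"hand": 0.04}
    - {"x": 0,"y": 0,"z": 0,"rx": 0,"ry": 0,"rz": 0,"hand": 0.04}
    - {"x": 0,"y": 0,"z": 0,"rx": 0,"ry": 0,"rz": 0,"hand": 0.04}

```text
time: 18.92
tool_pos: [0.4862, 0.2797, 0.0222]
ee_rot: [-1.571, -0.0, 1.571]
wrist_force: [0.1, -0.1, -2.1]
width: 0.0594
```

Emit:
play_rows:
  steps:
    - {"x": 0,"y": 0,"z": -0.0015,"rx": 0,"ry": 0,"rz": 0,"hand": 0.04}
    - {"x": 0,"y": 0,"z": 0,"rx": 0,"ry": 0,"rz": 0,"hand": 0.04}
    - {"x": 0,"y": 0,"z": 0,"rx": 0,"ry": 0,"rz": 0,"hand": 0.04}

```text
time: 19.3
tool_pos: [0.4866, 0.2798, 0.0218]
ee_rot: [-1.572, -0.0, 1.571]
wrist_force: [-2.0, -0.6, 6.2]
width: 0.0593
```

Emit:
play_rows:
  steps:
    - {"x": 0,"y": 0,"z": 0,"rx": 0,"ry": 0,"rz": 0,"hand": 0.075}
    - {"x": 0,"y": 0,"z": 0,"rx": 0,"ry": 0,"rz": 0,"hand": 0.08}
    - {"x": 0,"y": 0,"z": 0,"rx": 0,"ry": 0,"rz": 0,"hand": 0.08}
    - {"x": 0,"y": 0,"z": 0.03,"rx": 0,"ry": 0,"rz": 0,"hand": 0.08}
    - {"x": 0,"y": 0,"z": 0.04,"rx": 0,"ry": 0,"rz": 0,"hand": 0.08}
    - {"x": 0,"y": 0,"z": 0.04,"rx": 0,"ry": 0,"rz": 0,"hand": 0.08}
    - {"x": 0.012,"y": -0.046,"z": 0,"rx": 0,"ry": 0,"rz": 0,"hand": 0.07}
    - {"x": 0.012,"y": -0.046,"z": 0,"rx": 0,"ry": 0,"rz": 0,"hand": 0.07}

```text
time: 20.3
tool_pos: [0.5108, 0.1872, 0.1315]
ee_rot: [-1.573, -0.0, 1.572]
wrist_force: [0.5, 0.4, -0.4]
width: 0.0702
```

Emit:
play_rows:
  steps:
    - {"x": 0.013,"y": -0.046,"z": 0,"rx": 0,"ry": 0,"rz": 0,"hand": 0.07}
    - {"x": 0.013,"y": -0.046,"z": 0,"rx": 0,"ry": 0,"rz": 0,"hand": 0.07}
    - {"x": 0.013,"y": -0.046,"z": 0,"rx": 0,"ry": 0,"rz": 0,"hand": 0.07}
    - {"x": 0.012,"y": -0.045,"z": -0.04,"rx": 0,"ry": 0,"rz": 0,"hand": 0.07}
    - {"x": 0,"y": 0,"z": -0.03,"rx": 0,"ry": 0,"rz": 0,"hand": 0.07}
    - {"x": 0,"y": 0,"z": 0,"rx": 0,"ry": 0,"rz": 0,"hand": 0.07}
    - {"x": 0,"y": 0,"z": 0,"rx": 0,"ry": 0,"rz": 0,"hand": 0.07}

```text
time: 21.18
tool_pos: [0.5619, 0.005, 0.0619]
ee_rot: [-1.572, -0.0, 1.571]
wrist_force: [0.5, 0.1, 0.1]
width: 0.0704
```

```bash
python3 shot.py a8; python3 - <<'E'
from h import *
s=load('sidea8');cv2.imwrite('pics/a8z.png',cv2.resize(s['color'][80:380,140:360],None,fx=2,fy=2)[:,:,::-1])
E
```

```text
21.275 [0.5625 0.0052 0.0628] [-1.574  0.     1.572] 0.07 [ 0.3 -0.7 -0.1]
```

View pics/a8z.png

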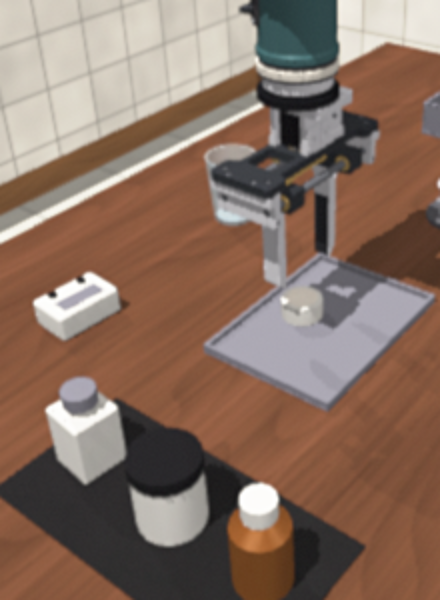

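View pics/a8.png

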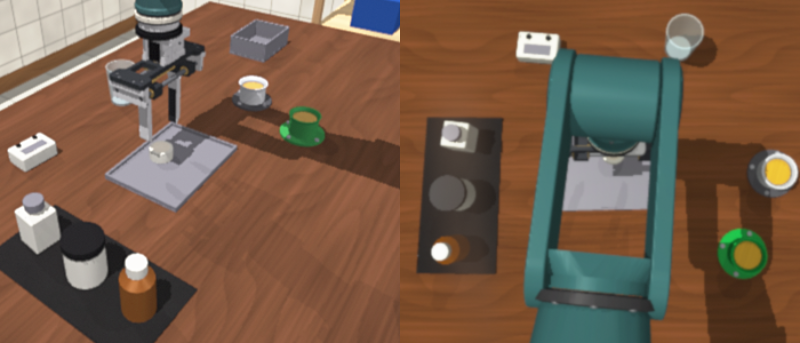

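All three stand upright on the mat, and the gripper is centred over the cup.

Emit:
play_rows:
  steps:
    - {"x": -0.0005,"y": 0,"z": -0.03,"rx": 0,"ry": 0,"rz": 0,"hand": 0.07}
    - {"x": 0,"y": 0,"z": -0.015,"rx": 0,"ry": 0,"rz": 0,"hand": 0.07}
    - {"x": 0,"y": 0,"z": 0,"rx": 0,"ry": 0,"rz": 0,"hand": 0.055}
    - {"x": 0,"y": 0,"z": 0,"rx": 0,"ry": 0,"rz": 0,"hand": 0.05}
    - {"x": 0,"y": 0,"z": 0,"rx": 0,"ry": 0,"rz": 0,"hand": 0.05}

```text
time: 21.9
tool_pos: [0.5617, 0.0046, 0.017]
ee_rot: [-1.573, 0.0, 1.571]
wrist_force: [-0.4, 0.7, 0.3]
width: 0.0506
```

Emit:
play_rows:
  steps:
    - {"x": 0,"y": 0,"z": 0.001,"rx": 0,"ry": 0,"rz": 0,"hand": 0.03}
    - {"x": 0,"y": 0,"z": 0,"rx": 0,"ry": 0,"rz": 0,"hand": 0.03}
    - {"x": 0,"y": 0,"z": 0,"rx": 0,"ry": 0,"rz": 0,"hand": 0.03}
    - {"x": 0,"y": 0,"z": 0,"rx": 0,"ry": 0,"rz": 0,"hand": 0.03}

```text
time: 22.4
tool_pos: [0.5611, 0.0046, 0.0174]
ee_rot: [-1.572, 0.0, 1.57]
wrist_force: [-0.6, -0.2, 2.9]
width: 0.0432
```

Emit:
play_rows:
  steps:
    - {"x": 0,"y": 0,"z": 0.02,"rx": 0,"ry": 0,"rz": 0,"hand": 0.03}
    - {"x": 0,"y": 0,"z": 0.04,"rx": 0,"ry": 0,"rz": 0,"hand": 0.03}
    - {"x": 0,"y": 0,"z": 0.04,"rx": 0,"ry": 0,"rz": 0,"hand": 0.03}
    - {"x": 0,"y": 0,"z": 0,"rx": 0,"ry": 0,"rz": 0,"hand": 0.03}
    - {"x": 0,"y": 0,"z": 0,"rx": 0,"ry": 0,"rz": 0,"hand": 0.03}

```text
time: 23.02
tool_pos: [0.5599, 0.0047, 0.1153]
ee_rot: [-1.569, -0.0, 1.57]
wrist_force: [-0.1, -0.7, 0.2]
width: 0.0429
```

```bash
python3 shot.py a9; python3 - <<'E'
from h import *
s=load('sidea9');cv2.imwrite('pics/a9z.png',cv2.resize(s['color'][80:280,220:400],None,fx=3,fy=3)[:,:,::-1])
E
```

```text
23.125 [0.5593 0.0048 0.1143] [-1.566 -0.     1.57 ] 0.043 [ 0.2 -0.3 -1.1]
```

View pics/a9z.png

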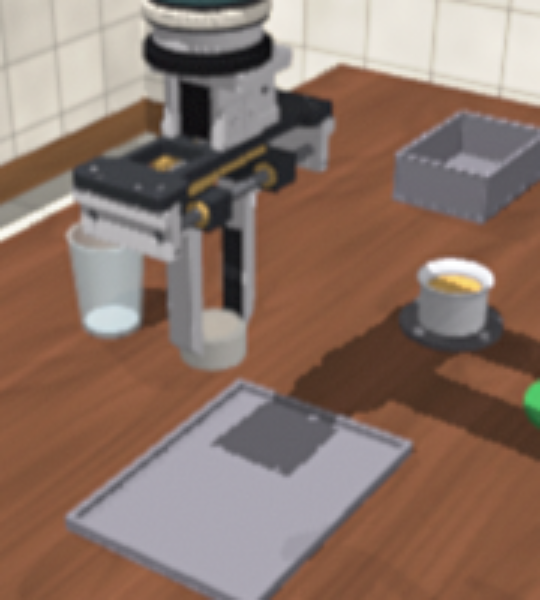

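Emit:
play_rows:
  steps:
    - {"x": -0.006,"y": -0.0475,"z": 0,"rx": 0,"ry": 0,"rz": 0,"hand": 0.03}
    - {"x": -0.006,"y": -0.0475,"z": 0,"rx": 0,"ry": 0,"rz": 0,"hand": 0.03}
    - {"x": -0.006,"y": -0.0475,"z": 0,"rx": 0,"ry": 0,"rz": 0,"hand": 0.03}
    - {"x": -0.006,"y": -0.0475,"z": 0,"rx": 0,"ry": 0,"rz": 0,"hand": 0.03}
    - {"x": -0.006,"y": -0.0475,"z": 0,"rx": 0,"ry": 0,"rz": 0,"hand": 0.03}
    - {"x": -0.006,"y": -0.0475,"z": -0.02,"rx": 0,"ry": 0,"rz": 0,"hand": 0.03}
    - {"x": 0,"y": 0,"z": -0.018,"rx": 0,"ry": 0,"rz": 0,"hand": 0.03}
    - {"x": 0,"y": 0,"z": 0,"rx": 0,"ry": 0,"rz": 0,"hand": 0.03}

```text
time: 24.12
tool_pos: [0.5227, -0.2786, 0.0749]
ee_rot: [-1.565, -0.005, 1.57]
wrist_force: [-0.1, -0.2, -0.6]
width: 0.043
```

Emit:
play_rows:
  steps:
    - {"x": 0,"y": 0,"z": 0,"rx": 0,"ry": 0,"rz": 0,"hand": 0.03}

```text
time: 24.25
tool_pos: [0.5249, -0.279, 0.0785]
ee_rot: [-1.57, -0.001, 1.572]
wrist_force: [0.7, 0.1, -0.3]
width: 0.043
```

```bash
python3 shot.py b1; python3 - <<'E'
from h import *
s=load('sideb1');a=cv2.resize(s['color'][70:230,300:440],None,fx=3,fy=3)
s=load('topb1');b=cv2.resize(s['color'][200:300,380:480],(480,480)); cv2.imwrite('pics/b1z.png',np.hstack([a[:480],b[:,:370]])[:,:,::-1])
E
```

```text
24.35 [ 0.5256 -0.2794  0.0797] [-1.572e+00  1.000e-03  1.572e+00] 0.0431 [-0.3 -0.3 -0.5]
```

View pics/b1z.png

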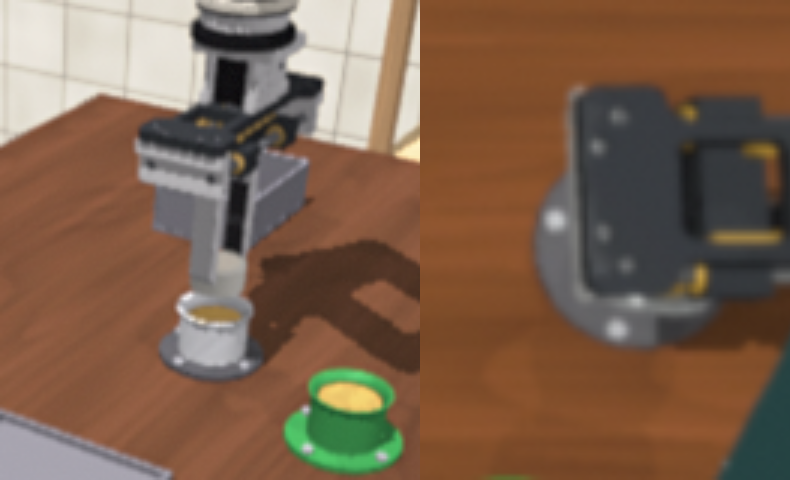

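Emit:
play_rows:
  steps:
    - {"x": -0.001,"y": -0.0005,"z": -0.012,"rx": 0,"ry": 0,"rz": 0,"hand": 0.03}
    - {"x": 0,"y": 0,"z": -0.006,"rx": 0,"ry": 0,"rz": 0,"hand": 0.03}
    - {"x": 0,"y": 0,"z": 0,"rx": 0,"ry": 0,"rz": 0,"hand": 0.03}
    - {"x": 0,"y": 0,"z": 0,"rx": 0,"ry": 0,"rz": 0,"hand": 0.03}

```text
time: 24.85
tool_pos: [0.5238, -0.2808, 0.0608]
ee_rot: [-1.571, -0.0, 1.571]
wrist_force: [0.5, 0.1, 0.1]
width: 0.0429
```

Emit:
play_rows:
  steps:
    - {"x": 0,"y": 0,"z": -0.0025,"rx": 0,"ry": 0,"rz": 0,"hand": 0.03}
    - {"x": 0,"y": 0,"z": 0,"rx": 0,"ry": 0,"rz": 0,"hand": 0.03}

```text
time: 25.1
tool_pos: [0.5237, -0.2808, 0.0581]
ee_rot: [-1.571, -0.0, 1.57]
wrist_force: [-0.1, 0.0, -0.8]
width: 0.0432
```

Emit:
play_rows:
  steps:
    - {"x": 0,"y": 0,"z": -0.0025,"rx": 0,"ry": 0,"rz": 0,"hand": 0.03}
    - {"x": 0,"y": 0,"z": 0,"rx": 0,"ry": 0,"rz": 0,"hand": 0.03}

```text
time: 25.35
tool_pos: [0.5236, -0.2807, 0.0554]
ee_rot: [-1.57, -0.0, 1.57]
wrist_force: [0.6, -1.3, -1.3]
width: 0.043
```

Emit:
play_rows:
  steps:
    - {"x": 0,"y": 0,"z": -0.0025,"rx": 0,"ry": 0,"rz": 0,"hand": 0.03}
    - {"x": 0,"y": 0,"z": 0,"rx": 0,"ry": 0,"rz": 0,"hand": 0.03}

```text
time: 25.6
tool_pos: [0.5238, -0.2806, 0.0531]
ee_rot: [-1.571, -0.001, 1.57]
wrist_force: [0.4, 0.9, -0.8]
width: 0.0434
```

Emit:
play_rows:
  steps:
    - {"x": 0,"y": 0,"z": -0.0015,"rx": 0,"ry": 0,"rz": 0,"hand": 0.03}
    - {"x": 0,"y": 0,"z": 0,"rx": 0,"ry": 0,"rz": 0,"hand": 0.03}

```text
time: 25.85
tool_pos: [0.5236, -0.2806, 0.0515]
ee_rot: [-1.571, -0.001, 1.571]
wrist_force: [0.0, 0.6, 0.3]
width: 0.0435
```

Emit:
play_rows:
  steps:
    - {"x": 0,"y": 0,"z": -0.001,"rx": 0,"ry": 0,"rz": 0,"hand": 0.03}
    - {"x": 0,"y": 0,"z": 0,"rx": 0,"ry": 0,"rz": 0,"hand": 0.03}

```text
time: 26.1
tool_pos: [0.5237, -0.2806, 0.0506]
ee_rot: [-1.571, -0.001, 1.571]
wrist_force: [1.5, 1.5, -1.1]
width: 0.0428
```

Emit:
play_rows:
  steps:
    - {"x": 0,"y": 0,"z": -0.001,"rx": 0,"ry": 0,"rz": 0,"hand": 0.03}
    - {"x": 0,"y": 0,"z": 0,"rx": 0,"ry": 0,"rz": 0,"hand": 0.03}

```text
time: 26.35
tool_pos: [0.5238, -0.2806, 0.0497]
ee_rot: [-1.571, -0.0, 1.571]
wrist_force: [0.8, 1.7, 0.7]
width: 0.0429
```

Emit:
play_rows:
  steps:
    - {"x": 0,"y": 0,"z": 0,"rx": 0,"ry": 0,"rz": 0,"hand": 0.06}
    - {"x": 0,"y": 0,"z": 0,"rx": 0,"ry": 0,"rz": 0,"hand": 0.06}
    - {"x": 0,"y": 0,"z": 0,"rx": 0,"ry": 0,"rz": 0,"hand": 0.06}
    - {"x": 0,"y": 0,"z": 0.03,"rx": 0,"ry": 0,"rz": 0,"hand": 0.06}
    - {"x": 0,"y": 0,"z": 0.01,"rx": 0,"ry": 0,"rz": 0,"hand": 0}
    - {"x": 0,"y": 0,"z": 0,"rx": 0,"ry": 0,"rz": 0,"hand": 0}
    - {"x": 0,"y": 0,"z": 0,"rx": 0,"ry": 0,"rz": 0,"hand": 0}
    - {"x": 0,"y": 0,"z": 0,"rx": 0,"ry": 0,"rz": 0,"hand": 0}

```text
time: 27.35
tool_pos: [0.5231, -0.2804, 0.0885]
ee_rot: [-1.569, -0.001, 1.57]
wrist_force: [-0.2, 0.5, 0.6]
width: 0.0238
```

```bash
python3 shot.py b2; python3 - <<'E'
from h import *
s=load('sideb2');a=cv2.resize(s['color'][120:220,320:440],None,fx=5,fy=5,interpolation=cv2.INTER_CUBIC)
cv2.imwrite('pics/b2z.png',a[:,:,::-1])
E
```

```text
27.45 [ 0.5233 -0.2805  0.0888] [-1.569e+00 -1.000e-03  1.571e+00] 0.0154 [-0.5 -0.4 -0.3]
```

View pics/b2z.png

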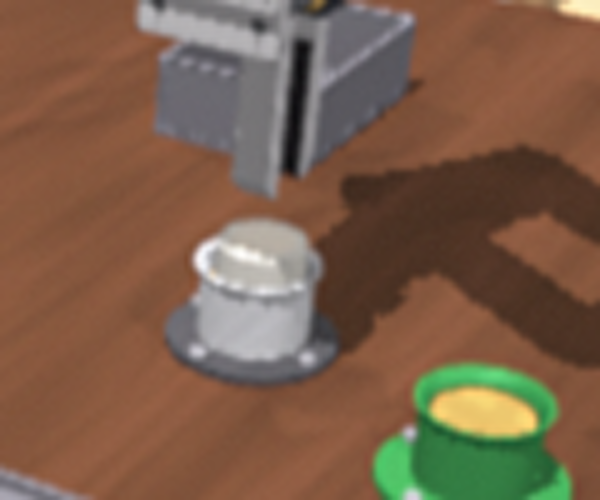

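The cup sits level in the mouth, raised above the rim. Next I close the fingers and press.

Emit:
play_rows:
  steps:
    - {"x": 0,"y": 0,"z": -0.012,"rx": 0,"ry": 0,"rz": 0,"hand": 0}
    - {"x": 0,"y": 0,"z": -0.012,"rx": 0,"ry": 0,"rz": 0,"hand": 0}
    - {"x": 0,"y": 0,"z": 0,"rx": 0,"ry": 0,"rz": 0,"hand": 0}
    - {"x": 0,"y": 0,"z": -0.004,"rx": 0,"ry": 0,"rz": 0,"hand": 0}
    - {"x": 0,"y": 0,"z": 0,"rx": 0,"ry": 0,"rz": 0,"hand": 0}

```text
time: 28.08
tool_pos: [0.5237, -0.2808, 0.0616]
ee_rot: [-1.571, -0.0, 1.571]
wrist_force: [-0.5, -0.4, 0.2]
width: 0.0001
```

Emit:
play_rows:
  steps:
    - {"x": 0,"y": 0,"z": -0.003,"rx": 0,"ry": 0,"rz": 0,"hand": 0}
    - {"x": 0,"y": 0,"z": 0,"rx": 0,"ry": 0,"rz": 0,"hand": 0}
    - {"x": 0,"y": 0,"z": -0.003,"rx": 0,"ry": 0,"rz": 0,"hand": 0}
    - {"x": 0,"y": 0,"z": 0,"rx": 0,"ry": 0,"rz": 0,"hand": 0}

```text
time: 28.58
tool_pos: [0.524, -0.281, 0.0567]
ee_rot: [-1.572, 0.001, 1.571]
wrist_force: [-1.2, 0.7, 4.3]
width: 0.0006
```

Emit:
play_rows:
  steps:
    - {"x": 0,"y": 0,"z": -0.003,"rx": 0,"ry": 0,"rz": 0,"hand": 0}
    - {"x": 0,"y": 0,"z": 0,"rx": 0,"ry": 0,"rz": 0,"hand": 0}
    - {"x": 0,"y": 0,"z": -0.003,"rx": 0,"ry": 0,"rz": 0,"hand": 0}
    - {"x": 0,"y": 0,"z": 0,"rx": 0,"ry": 0,"rz": 0,"hand": 0}

```text
time: 29.08
tool_pos: [0.524, -0.281, 0.0507]
ee_rot: [-1.572, 0.001, 1.571]
wrist_force: [-1.8, 0.5, 4.9]
width: 0.0003
```

Emit:
play_rows:
  steps:
    - {"x": 0,"y": 0,"z": -0.002,"rx": 0,"ry": 0,"rz": 0,"hand": 0}
    - {"x": 0,"y": 0,"z": 0,"rx": 0,"ry": 0,"rz": 0,"hand": 0}
    - {"x": 0,"y": 0,"z": -0.002,"rx": 0,"ry": 0,"rz": 0,"hand": 0}
    - {"x": 0,"y": 0,"z": 0,"rx": 0,"ry": 0,"rz": 0,"hand": 0}

```text
time: 29.58
tool_pos: [0.524, -0.281, 0.0469]
ee_rot: [-1.572, 0.001, 1.571]
wrist_force: [-1.6, 0.1, 6.8]
width: 0.0001
```

Emit:
play_rows:
  steps:
    - {"x": 0,"y": 0,"z": -0.0015,"rx": 0,"ry": 0,"rz": 0,"hand": 0}
    - {"x": 0,"y": 0,"z": 0,"rx": 0,"ry": 0,"rz": 0,"hand": 0}
    - {"x": 0,"y": 0,"z": 0,"rx": 0,"ry": 0,"rz": 0,"hand": 0}

```text
time: 29.95
tool_pos: [0.524, -0.281, 0.0462]
ee_rot: [-1.572, 0.001, 1.571]
wrist_force: [-3.7, 1.3, 9.4]
width: 0.0006
```

Emit:
play_rows:
  steps:
    - {"x": 0,"y": 0,"z": -0.0015,"rx": 0,"ry": 0,"rz": 0,"hand": 0}
    - {"x": 0,"y": 0,"z": 0,"rx": 0,"ry": 0,"rz": 0,"hand": 0}
    - {"x": 0,"y": 0,"z": 0,"rx": 0,"ry": 0,"rz": 0,"hand": 0}

```text
time: 30.32
tool_pos: [0.5241, -0.281, 0.0461]
ee_rot: [-1.572, 0.001, 1.571]
wrist_force: [-5.2, 3.6, 14.0]
width: 0.0003
```

The follower is on its stop: z holds at 46.1 mm while the force rises to 14 N. I lift off and check.

Emit:
play_rows:
  steps:
    - {"x": 0,"y": 0,"z": 0.01,"rx": 0,"ry": 0,"rz": 0,"hand": 0}
    - {"x": 0,"y": 0,"z": 0.04,"rx": 0,"ry": 0,"rz": 0,"hand": 0}
    - {"x": 0,"y": 0,"z": 0.04,"rx": 0,"ry": 0,"rz": 0,"hand": 0.08}
    - {"x": -0.004,"y": 0.056,"z": 0,"rx": 0,"ry": 0,"rz": 0,"hand": 0.08}
    - {"x": -0.004,"y": 0.056,"z": 0,"rx": 0,"ry": 0,"rz": 0,"hand": 0.08}
    - {"x": -0.004,"y": 0.056,"z": 0,"rx": 0,"ry": 0,"rz": 0,"hand": 0.08}
    - {"x": -0.004,"y": 0.056,"z": 0,"rx": 0,"ry": 0,"rz": 0,"hand": 0.08}
    - {"x": -0.004,"y": 0.056,"z": 0,"rx": 0,"ry": 0,"rz": 0,"hand": 0.08}

```text
time: 31.32
tool_pos: [0.5034, 0.0009, 0.1324]
ee_rot: [-1.571, -0.0, 1.57]
wrist_force: [0.8, 0.2, 0.6]
width: 0.057
```

Emit:
play_rows:
  steps:
    - {"x": -0.004,"y": 0.056,"z": 0,"rx": 0,"ry": 0,"rz": 0,"hand": 0.08}
    - {"x": -0.004,"y": 0.056,"z": 0,"rx": 0,"ry": 0,"rz": 0,"hand": 0.08}
    - {"x": -0.004,"y": 0.056,"z": 0,"rx": 0,"ry": 0,"rz": 0,"hand": 0.08}
    - {"x": -0.003,"y": 0.056,"z": 0,"rx": 0,"ry": 0,"rz": 0,"hand": 0.08}
    - {"x": -0.003,"y": 0.056,"z": 0,"rx": 0,"ry": 0,"rz": 0,"hand": 0.08}
    - {"x": 0,"y": 0,"z": 0,"rx": 0,"ry": 0,"rz": 0,"hand": 0.08}
    - {"x": 0,"y": 0,"z": 0,"rx": 0,"ry": 0,"rz": 0,"hand": 0.08}

```text
time: 32.2
tool_pos: [0.4856, 0.2787, 0.1322]
ee_rot: [-1.57, 0.001, 1.571]
wrist_force: [0.7, -0.9, -0.7]
width: 0.0798
```

```bash
python3 shot.py b3; python3 - <<'E'
from meas import *
s=load('sideb3');a=cv2.resize(s['color'][140:220,330:430],(400,320),interpolation=cv2.INTER_CUBIC)
s=load('topb3');b=cv2.resize(s['color'][215:295,390:470],(320,320),interpolation=cv2.INTER_CUBIC)
cv2.imwrite('pics/b3z.png',np.hstack([a,b])[:,:,::-1])
P=cloud(s); m=(P[...,2]>.04)&(P[...,2]<.06)&(np.hypot(P[...,0]-.524,P[...,1]+.28)<.018); print(np.percentile(P[m][:,2],[5,50,95]))
E
```

```text
32.3 [0.486  0.2778 0.1325] [-1.571e+00  1.000e-03  1.569e+00] 0.0801 [-1.  -0.7  0.6]
[0.04357384 0.04564286 0.04796262]
```

View pics/b3z.png

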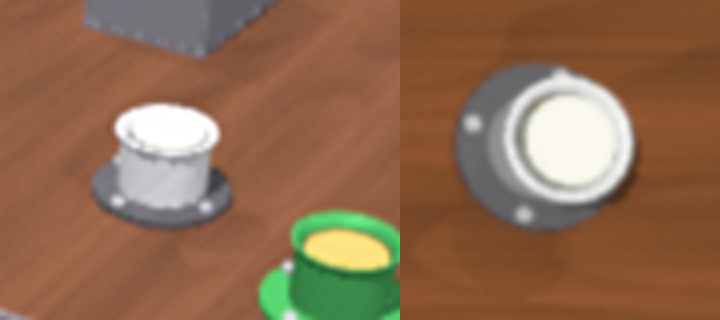

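View pics/b3.png

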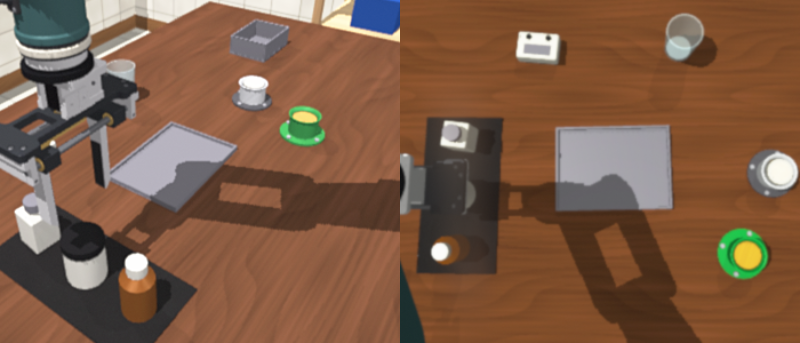

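Cup is flush and centred in the aluminium mouth (side crop ~(165,130)). Now the jar goes back.

Emit:
play_rows:
  steps:
    - {"x": 0,"y": 0.001,"z": -0.035,"rx": 0,"ry": 0,"rz": 0,"hand": 0.08}
    - {"x": 0,"y": 0,"z": -0.035,"rx": 0,"ry": 0,"rz": 0,"hand": 0.08}
    - {"x": 0,"y": 0,"z": -0.03,"rx": 0,"ry": 0,"rz": 0,"hand": 0.08}
    - {"x": 0,"y": 0,"z": 0,"rx": 0,"ry": 0,"rz": 0,"hand": 0.08}
    - {"x": 0,"y": 0,"z": 0,"rx": 0,"ry": 0,"rz": 0,"hand": 0.08}

```text
time: 32.92
tool_pos: [0.4868, 0.2797, 0.0341]
ee_rot: [-1.573, -0.001, 1.569]
wrist_force: [0.3, 0.2, -0.2]
width: 0.0802
```

Emit:
play_rows:
  steps:
    - {"x": 0,"y": 0,"z": -0.011,"rx": 0,"ry": 0,"rz": 0,"hand": 0.07}
    - {"x": 0,"y": 0,"z": 0,"rx": 0,"ry": 0,"rz": 0,"hand": 0.064}
    - {"x": 0,"y": 0,"z": 0,"rx": 0,"ry": 0,"rz": 0,"hand": 0.04}
    - {"x": 0,"y": 0,"z": 0,"rx": 0,"ry": 0,"rz": 0,"hand": 0.04}
    - {"x": 0,"y": 0,"z": 0,"rx": 0,"ry": 0,"rz": 0,"hand": 0.04}
    - {"x": 0,"y": 0,"z": 0,"rx": 0,"ry": 0,"rz": 0,"hand": 0.04}

```text
time: 33.67
tool_pos: [0.4858, 0.2803, 0.0219]
ee_rot: [-1.571, -0.0, 1.571]
wrist_force: [-0.2, 0.3, 1.3]
width: 0.0594
```

Emit:
play_rows:
  steps:
    - {"x": 0,"y": 0,"z": 0.04,"rx": 0,"ry": 0,"rz": 0,"hand": 0.04}
    - {"x": 0,"y": 0,"z": 0.06,"rx": 0,"ry": 0,"rz": 0,"hand": 0.04}
    - {"x": 0.002,"y": -0.046,"z": 0,"rx": 0,"ry": 0,"rz": 0,"hand": 0.04}
    - {"x": 0.002,"y": -0.046,"z": 0,"rx": 0,"ry": 0,"rz": 0,"hand": 0.04}
    - {"x": 0.002,"y": -0.046,"z": 0,"rx": 0,"ry": 0,"rz": 0,"hand": 0.04}
    - {"x": 0.002,"y": -0.046,"z": 0,"rx": 0,"ry": 0,"rz": 0,"hand": 0.04}
    - {"x": 0.002,"y": -0.046,"z": 0,"rx": 0,"ry": 0,"rz": 0,"hand": 0.04}
    - {"x": 0.002,"y": -0.046,"z": 0,"rx": 0,"ry": 0,"rz": 0,"hand": 0.04}

```text
time: 34.67
tool_pos: [0.4973, 0.0028, 0.1213]
ee_rot: [-1.57, -0.0, 1.571]
wrist_force: [0.6, 0.1, -2.2]
width: 0.0593
```

Emit:
play_rows:
  steps:
    - {"x": 0,"y": 0,"z": 0,"rx": 0,"ry": 0,"rz": 0,"hand": 0.04}
    - {"x": 0,"y": 0,"z": -0.04,"rx": 0,"ry": 0,"rz": 0,"hand": 0.04}
    - {"x": 0,"y": 0,"z": -0.03,"rx": 0,"ry": 0,"rz": 0,"hand": 0.04}
    - {"x": 0,"y": 0,"z": -0.02,"rx": 0,"ry": 0,"rz": 0,"hand": 0.04}
    - {"x": 0,"y": 0,"z": 0,"rx": 0,"ry": 0,"rz": 0,"hand": 0.04}
    - {"x": 0,"y": 0,"z": 0,"rx": 0,"ry": 0,"rz": 0,"hand": 0.04}

```text
time: 35.42
tool_pos: [0.4983, 0.0048, 0.0326]
ee_rot: [-1.572, -0.0, 1.571]
wrist_force: [0.9, -0.5, -0.9]
width: 0.0592
```

Emit:
play_rows:
  steps:
    - {"x": 0.001,"y": -0.001,"z": -0.007,"rx": 0,"ry": 0,"rz": 0,"hand": 0.04}
    - {"x": 0,"y": 0,"z": 0,"rx": 0,"ry": 0,"rz": 0,"hand": 0.04}
    - {"x": 0,"y": 0,"z": -0.0015,"rx": 0,"ry": 0,"rz": 0,"hand": 0.04}
    - {"x": 0,"y": 0,"z": 0,"rx": 0,"ry": 0,"rz": 0,"hand": 0.04}
    - {"x": 0,"y": 0,"z": 0,"rx": 0,"ry": 0,"rz": 0,"hand": 0.04}

```text
time: 36.05
tool_pos: [0.4988, 0.0031, 0.0233]
ee_rot: [-1.571, -0.0, 1.57]
wrist_force: [0.5, -0.0, -2.0]
width: 0.0598
```

Emit:
play_rows:
  steps:
    - {"x": 0,"y": 0,"z": -0.0012,"rx": 0,"ry": 0,"rz": 0,"hand": 0.04}
    - {"x": 0,"y": 0,"z": 0,"rx": 0,"ry": 0,"rz": 0,"hand": 0.04}
    - {"x": 0,"y": 0,"z": 0,"rx": 0,"ry": 0,"rz": 0,"hand": 0.04}

```text
time: 36.42
tool_pos: [0.4991, 0.0031, 0.0229]
ee_rot: [-1.572, 0.0, 1.57]
wrist_force: [-3.4, -0.7, 5.3]
width: 0.0599
```

Emit:
play_rows:
  steps:
    - {"x": 0,"y": 0,"z": 0,"rx": 0,"ry": 0,"rz": 0,"hand": 0.075}
    - {"x": 0,"y": 0,"z": 0,"rx": 0,"ry": 0,"rz": 0,"hand": 0.08}
    - {"x": 0,"y": 0,"z": 0,"rx": 0,"ry": 0,"rz": 0,"hand": 0.08}
    - {"x": 0,"y": 0,"z": 0.03,"rx": 0,"ry": 0,"rz": 0,"hand": 0.08}
    - {"x": 0,"y": 0,"z": 0.04,"rx": 0,"ry": 0,"rz": 0,"hand": 0.08}
    - {"x": 0,"y": 0,"z": 0.04,"rx": 0,"ry": 0,"rz": 0,"hand": 0.08}
    - {"x": 0.0095,"y": 0.03,"z": 0,"rx": 0,"ry": 0,"rz": -0.185,"hand": 0.07}
    - {"x": 0.0095,"y": 0.03,"z": 0,"rx": 0,"ry": 0,"rz": -0.185,"hand": 0.07}

```text
time: 37.42
tool_pos: [0.5185, 0.0636, 0.1329]
ee_rot: [-1.573, -0.001, 1.193]
wrist_force: [0.0, -0.6, 0.6]
width: 0.0702
```

Emit:
play_rows:
  steps:
    - {"x": 0.0095,"y": 0.03,"z": 0,"rx": 0,"ry": 0,"rz": -0.185,"hand": 0.07}
    - {"x": 0.0095,"y": 0.03,"z": 0,"rx": 0,"ry": 0,"rz": -0.185,"hand": 0.07}
    - {"x": 0.0095,"y": 0.03,"z": 0,"rx": 0,"ry": 0,"rz": -0.185,"hand": 0.07}
    - {"x": 0.0095,"y": 0.03,"z": 0,"rx": 0,"ry": 0,"rz": -0.185,"hand": 0.07}
    - {"x": 0.0095,"y": 0.03,"z": 0,"rx": 0,"ry": 0,"rz": -0.185,"hand": 0.07}
    - {"x": 0.0095,"y": 0.03,"z": 0,"rx": 0,"ry": 0,"rz": -0.185,"hand": 0.07}
    - {"x": 0.0095,"y": 0.033,"z": 0,"rx": 0,"ry": 0,"rz": -0.185,"hand": 0.07}
    - {"x": 0,"y": 0,"z": 0,"rx": 0,"ry": 0,"rz": -0.028,"hand": 0.07}

```text
time: 38.42
tool_pos: [0.5841, 0.2781, 0.131]
ee_rot: [-1.571, 0.001, -0.12]
wrist_force: [-0.2, 0.6, -0.4]
width: 0.0697
```

Emit:
play_rows:
  steps:
    - {"x": 0,"y": 0,"z": -0.01,"rx": 0,"ry": 0,"rz": 0,"hand": 0.07}
    - {"x": 0,"y": 0,"z": 0,"rx": 0,"ry": 0,"rz": 0,"hand": 0.07}

```text
time: 38.67
tool_pos: [0.5833, 0.2748, 0.1203]
ee_rot: [-1.573, 0.003, -0.123]
wrist_force: [0.0, -0.2, -0.4]
width: 0.0699
```

```bash
python3 shot.py b4
```

```text
38.775 [0.5839 0.2751 0.1216] [-1.571e+00  1.000e-03 -1.230e-01] 0.0699 [0.2 0.1 0. ]
```

View pics/b4.png

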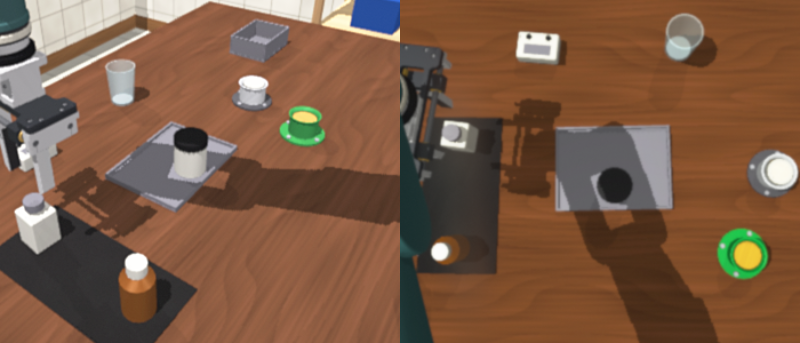

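Emit:
play_rows:
  steps:
    - {"x": 0.001,"y": 0.0005,"z": -0.035,"rx": 0,"ry": 0,"rz": 0,"hand": 0.07}
    - {"x": 0,"y": 0,"z": -0.035,"rx": 0,"ry": 0,"rz": 0,"hand": 0.07}
    - {"x": 0,"y": 0,"z": -0.031,"rx": 0,"ry": 0,"rz": 0,"hand": 0.07}
    - {"x": 0,"y": 0,"z": 0,"rx": 0,"ry": 0,"rz": 0,"hand": 0.06}
    - {"x": 0,"y": 0,"z": 0,"rx": 0,"ry": 0,"rz": 0,"hand": 0.052}
    - {"x": 0,"y": 0,"z": 0,"rx": 0,"ry": 0,"rz": 0,"hand": 0.03}
    - {"x": 0,"y": 0,"z": 0,"rx": 0,"ry": 0,"rz": 0,"hand": 0.03}
    - {"x": 0,"y": 0,"z": 0,"rx": 0,"ry": 0,"rz": 0,"hand": 0.03}

```text
time: 39.78
tool_pos: [0.5864, 0.2772, 0.0235]
ee_rot: [-1.569, -0.003, -0.122]
wrist_force: [-1.6, -0.6, 6.8]
width: 0.0441
```

Emit:
play_rows:
  steps:
    - {"x": 0,"y": 0,"z": 0,"rx": 0,"ry": 0,"rz": 0,"hand": 0.03}

```text
time: 39.9
tool_pos: [0.5864, 0.2772, 0.0235]
ee_rot: [-1.569, -0.003, -0.122]
wrist_force: [-1.8, -0.0, 5.4]
width: 0.0443
```

Emit:
play_rows:
  steps:
    - {"x": 0,"y": 0,"z": 0.04,"rx": 0,"ry": 0,"rz": 0,"hand": 0.03}
    - {"x": 0,"y": 0,"z": 0.06,"rx": 0,"ry": 0,"rz": 0,"hand": 0.03}
    - {"x": -0.005,"y": -0.042,"z": 0,"rx": 0,"ry": 0,"rz": 0,"hand": 0.03}
    - {"x": -0.005,"y": -0.042,"z": 0,"rx": 0,"ry": 0,"rz": 0,"hand": 0.03}
    - {"x": -0.005,"y": -0.042,"z": 0,"rx": 0,"ry": 0,"rz": 0,"hand": 0.03}
    - {"x": -0.005,"y": -0.042,"z": 0,"rx": 0,"ry": 0,"rz": 0,"hand": 0.03}
    - {"x": -0.005,"y": -0.042,"z": 0,"rx": 0,"ry": 0,"rz": 0,"hand": 0.03}
    - {"x": 0,"y": 0,"z": 0,"rx": 0,"ry": 0,"rz": 0,"hand": 0.03}

```text
time: 40.9
tool_pos: [0.5597, 0.064, 0.1207]
ee_rot: [-1.572, 0.0, -0.127]
wrist_force: [-0.1, 0.1, -2.5]
width: 0.0436
```

Emit:
play_rows:
  steps:
    - {"x": 0,"y": 0,"z": -0.04,"rx": 0,"ry": 0,"rz": 0,"hand": 0.03}
    - {"x": 0,"y": 0,"z": -0.03,"rx": 0,"ry": 0,"rz": 0,"hand": 0.03}
    - {"x": 0,"y": 0,"z": -0.02,"rx": 0,"ry": 0,"rz": 0,"hand": 0.03}
    - {"x": 0,"y": 0,"z": 0,"rx": 0,"ry": 0,"rz": 0,"hand": 0.03}
    - {"x": 0,"y": 0,"z": 0,"rx": 0,"ry": 0,"rz": 0,"hand": 0.03}
    - {"x": 0,"y": 0,"z": 0,"rx": 0,"ry": 0,"rz": 0,"hand": 0.03}

```text
time: 41.65
tool_pos: [0.5614, 0.067, 0.0326]
ee_rot: [-1.57, -0.003, -0.122]
wrist_force: [0.7, 1.0, -1.9]
width: 0.0435
```

Emit:
play_rows:
  steps:
    - {"x": -0.001,"y": 0,"z": -0.006,"rx": 0,"ry": 0,"rz": 0,"hand": 0.03}
    - {"x": 0,"y": 0,"z": 0,"rx": 0,"ry": 0,"rz": 0,"hand": 0.03}
    - {"x": 0,"y": 0,"z": -0.001,"rx": 0,"ry": 0,"rz": 0,"hand": 0.03}
    - {"x": 0,"y": 0,"z": 0,"rx": 0,"ry": 0,"rz": 0,"hand": 0.03}
    - {"x": 0,"y": 0,"z": 0,"rx": 0,"ry": 0,"rz": 0,"hand": 0.03}

```text
time: 42.28
tool_pos: [0.5591, 0.0666, 0.0246]
ee_rot: [-1.571, 0.0, -0.123]
wrist_force: [-2.6, -0.7, 3.9]
width: 0.044
```

Emit:
play_rows:
  steps:
    - {"x": 0,"y": 0,"z": 0,"rx": 0,"ry": 0,"rz": 0,"hand": 0.06}
    - {"x": 0,"y": 0,"z": 0,"rx": 0,"ry": 0,"rz": 0,"hand": 0.065}
    - {"x": 0,"y": 0,"z": 0,"rx": 0,"ry": 0,"rz": 0,"hand": 0.065}
    - {"x": 0,"y": 0,"z": 0.03,"rx": 0,"ry": 0,"rz": 0,"hand": 0.065}
    - {"x": 0,"y": 0,"z": 0.04,"rx": 0,"ry": 0,"rz": 0,"hand": 0.07}
    - {"x": 0,"y": 0,"z": 0.04,"rx": 0,"ry": 0,"rz": 0,"hand": 0.07}
    - {"x": -0.028,"y": 0.036,"z": 0,"rx": 0,"ry": 0,"rz": 0.123,"hand": 0.07}
    - {"x": -0.028,"y": 0.036,"z": 0,"rx": 0,"ry": 0,"rz": 0,"hand": 0.07}

```text
time: 43.28
tool_pos: [0.5033, 0.1393, 0.1348]
ee_rot: [-1.57, -0.002, -0.0]
wrist_force: [-0.6, 0.4, -1.0]
width: 0.0698
```

Emit:
play_rows:
  steps:
    - {"x": -0.028,"y": 0.036,"z": 0,"rx": 0,"ry": 0,"rz": 0,"hand": 0.07}
    - {"x": -0.028,"y": 0.036,"z": 0,"rx": 0,"ry": 0,"rz": 0,"hand": 0.07}
    - {"x": -0.028,"y": 0.036,"z": 0,"rx": 0,"ry": 0,"rz": 0,"hand": 0.07}
    - {"x": -0.027,"y": 0.034,"z": 0,"rx": 0,"ry": 0,"rz": 0,"hand": 0.07}
    - {"x": 0,"y": 0,"z": 0,"rx": 0,"ry": 0,"rz": 0,"hand": 0.07}
    - {"x": 0,"y": 0,"z": 0,"rx": 0,"ry": 0,"rz": 0,"hand": 0.07}

```text
time: 44.02
tool_pos: [0.3926, 0.2804, 0.1341]
ee_rot: [-1.571, -0.001, 0.001]
wrist_force: [0.0, -0.6, 0.6]
width: 0.0697
```

```bash
python3 shot.py b5
```

```text
44.125 [0.393  0.2799 0.134 ] [-1.571e+00 -0.000e+00 -1.000e-03] 0.0699 [ 0.3 -1.2  0.4]
```

View pics/b5.png

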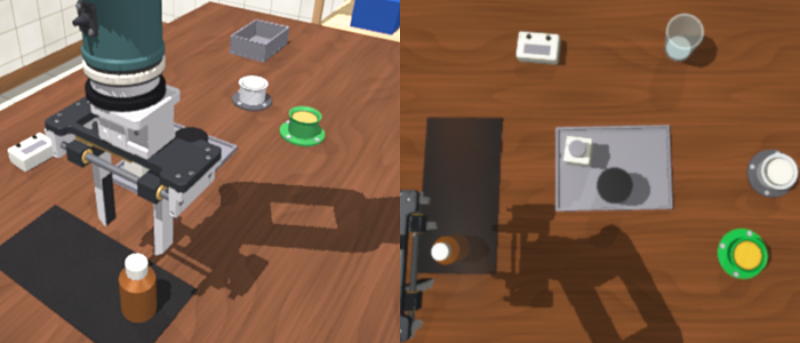

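Emit:
play_rows:
  steps:
    - {"x": 0,"y": 0,"z": -0.04,"rx": 0,"ry": 0,"rz": 0,"hand": 0.07}
    - {"x": 0,"y": 0,"z": -0.04,"rx": 0,"ry": 0,"rz": 0,"hand": 0.07}
    - {"x": 0,"y": 0,"z": -0.032,"rx": 0,"ry": 0,"rz": 0,"hand": 0.07}
    - {"x": 0,"y": 0,"z": 0,"rx": 0,"ry": 0,"rz": 0,"hand": 0.06}
    - {"x": 0,"y": 0,"z": 0,"rx": 0,"ry": 0,"rz": 0,"hand": 0.052}
    - {"x": 0,"y": 0,"z": 0,"rx": 0,"ry": 0,"rz": 0,"hand": 0.03}
    - {"x": 0,"y": 0,"z": 0,"rx": 0,"ry": 0,"rz": 0,"hand": 0.03}
    - {"x": 0,"y": 0,"z": 0,"rx": 0,"ry": 0,"rz": 0,"hand": 0.03}

```text
time: 45.12
tool_pos: [0.3935, 0.2812, 0.024]
ee_rot: [-1.569, -0.003, 0.001]
wrist_force: [-1.3, -1.0, 6.7]
width: 0.0454
```

Emit:
play_rows:
  steps:
    - {"x": 0,"y": 0,"z": 0,"rx": 0,"ry": 0,"rz": 0,"hand": 0.03}

```text
time: 45.25
tool_pos: [0.3935, 0.2813, 0.024]
ee_rot: [-1.569, -0.003, 0.001]
wrist_force: [0.1, -0.7, 5.9]
width: 0.0455
```

Emit:
play_rows:
  steps:
    - {"x": 0,"y": 0,"z": 0.05,"rx": 0,"ry": 0,"rz": 0,"hand": 0.03}
    - {"x": 0,"y": 0,"z": 0.06,"rx": 0,"ry": 0,"rz": 0,"hand": 0.03}
    - {"x": 0.024,"y": -0.048,"z": 0,"rx": 0,"ry": 0,"rz": 0,"hand": 0.03}
    - {"x": 0.024,"y": -0.048,"z": 0,"rx": 0,"ry": 0,"rz": 0,"hand": 0.03}
    - {"x": 0.024,"y": -0.048,"z": 0,"rx": 0,"ry": 0,"rz": 0,"hand": 0.03}
    - {"x": 0.024,"y": -0.048,"z": 0,"rx": 0,"ry": 0,"rz": 0,"hand": 0.03}
    - {"x": 0.024,"y": -0.048,"z": 0,"rx": 0,"ry": 0,"rz": 0,"hand": 0.03}
    - {"x": 0.024,"y": -0.048,"z": 0,"rx": 0,"ry": 0,"rz": 0,"hand": 0.03}

```text
time: 46.25
tool_pos: [0.5365, -0.0088, 0.1315]
ee_rot: [-1.57, 0.0, 0.001]
wrist_force: [-0.2, -0.1, -1.4]
width: 0.0451
```

Emit:
play_rows:
  steps:
    - {"x": 0.025,"y": -0.048,"z": 0,"rx": 0,"ry": 0,"rz": 0,"hand": 0.03}
    - {"x": 0,"y": 0,"z": 0,"rx": 0,"ry": 0,"rz": 0,"hand": 0.03}
    - {"x": 0,"y": 0,"z": -0.04,"rx": 0,"ry": 0,"rz": 0,"hand": 0.03}
    - {"x": 0,"y": 0,"z": -0.03,"rx": 0,"ry": 0,"rz": 0,"hand": 0.03}
    - {"x": 0,"y": 0,"z": -0.02,"rx": 0,"ry": 0,"rz": 0,"hand": 0.03}
    - {"x": 0,"y": 0,"z": 0,"rx": 0,"ry": 0,"rz": 0,"hand": 0.03}
    - {"x": 0,"y": 0,"z": 0,"rx": 0,"ry": 0,"rz": 0,"hand": 0.03}

```text
time: 47.12
tool_pos: [0.5616, -0.0547, 0.043]
ee_rot: [-1.571, -0.001, 0.001]
wrist_force: [0.1, -0.9, -2.6]
width: 0.0455
```

Emit:
play_rows:
  steps:
    - {"x": 0,"y": -0.0005,"z": -0.012,"rx": 0,"ry": 0,"rz": 0,"hand": 0.03}
    - {"x": 0,"y": 0,"z": -0.004,"rx": 0,"ry": 0,"rz": 0,"hand": 0.03}
    - {"x": 0,"y": 0,"z": 0,"rx": 0,"ry": 0,"rz": 0,"hand": 0.03}
    - {"x": 0,"y": 0,"z": -0.001,"rx": 0,"ry": 0,"rz": 0,"hand": 0.03}
    - {"x": 0,"y": 0,"z": 0,"rx": 0,"ry": 0,"rz": 0,"hand": 0.03}
    - {"x": 0,"y": 0,"z": 0,"rx": 0,"ry": 0,"rz": 0,"hand": 0.03}

```text
time: 47.88
tool_pos: [0.5613, -0.0558, 0.0252]
ee_rot: [-1.571, -0.0, 0.0]
wrist_force: [-0.3, 0.5, -2.8]
width: 0.0456
```

Emit:
play_rows:
  steps:
    - {"x": 0,"y": 0,"z": -0.001,"rx": 0,"ry": 0,"rz": 0,"hand": 0.03}
    - {"x": 0,"y": 0,"z": 0,"rx": 0,"ry": 0,"rz": 0,"hand": 0.03}
    - {"x": 0,"y": 0,"z": 0,"rx": 0,"ry": 0,"rz": 0,"hand": 0.03}

```text
time: 48.25
tool_pos: [0.5614, -0.0559, 0.025]
ee_rot: [-1.571, -0.001, 0.001]
wrist_force: [-2.8, 1.0, 5.3]
width: 0.0456
```

Contact. I release, lift and move the arm out of the cameras' view.

Emit:
play_rows:
  steps:
    - {"x": 0,"y": 0,"z": 0,"rx": 0,"ry": 0,"rz": 0,"hand": 0.06}
    - {"x": 0,"y": 0,"z": 0,"rx": 0,"ry": 0,"rz": 0,"hand": 0.065}
    - {"x": 0,"y": 0,"z": 0,"rx": 0,"ry": 0,"rz": 0,"hand": 0.065}
    - {"x": 0,"y": 0,"z": 0.03,"rx": 0,"ry": 0,"rz": 0,"hand": 0.065}
    - {"x": 0,"y": 0,"z": 0.05,"rx": 0,"ry": 0,"rz": 0,"hand": 0.065}
    - {"x": 0,"y": 0,"z": 0.06,"rx": 0,"ry": 0,"rz": 0,"hand": 0.065}
    - {"x": -0.03,"y": -0.05,"z": 0.02,"rx": 0,"ry": 0,"rz": 0,"hand": 0.065}
    - {"x": -0.03,"y": -0.05,"z": 0,"rx": 0,"ry": 0,"rz": 0,"hand": 0.065}

```text
time: 49.25
tool_pos: [0.5023, -0.1571, 0.1871]
ee_rot: [-1.574, -0.006, 0.003]
wrist_force: [0.2, -1.0, 0.4]
width: 0.0652
```

Emit:
play_rows:
  steps:
    - {"x": -0.03,"y": -0.05,"z": 0,"rx": 0,"ry": 0,"rz": 0,"hand": 0.065}
    - {"x": -0.03,"y": -0.05,"z": 0,"rx": 0,"ry": 0,"rz": 0,"hand": 0.065}
    - {"x": -0.03,"y": -0.05,"z": 0,"rx": 0,"ry": 0,"rz": 0,"hand": 0.065}
    - {"x": -0.03,"y": -0.05,"z": 0,"rx": 0,"ry": 0,"rz": 0,"hand": 0.065}
    - {"x": -0.03,"y": -0.05,"z": 0,"rx": 0,"ry": 0,"rz": 0,"hand": 0.065}
    - {"x": -0.03,"y": -0.05,"z": 0,"rx": 0,"ry": 0,"rz": 0,"hand": 0.065}
    - {"x": 0,"y": 0,"z": 0,"rx": 0,"ry": 0,"rz": 0,"hand": 0.065}
    - {"x": 0,"y": 0,"z": 0,"rx": 0,"ry": 0,"rz": 0,"hand": 0.065}

```text
time: 50.25
tool_pos: [0.3213, -0.4555, 0.1837]
ee_rot: [-1.57, -0.0, 0.0]
wrist_force: [0.1, 0.1, 1.3]
width: 0.0648
```

```bash
python3 shot.py c1; python3 - <<'E'
from meas import *
for n in ('top0','topc1'):
    s=load(n); P=cloud(s); r,g,b=[s['color'][...,i].astype(int) for i in range(3)]; mx=np.maximum(np.maximum(r,g),b); mn=np.minimum(np.minimum(r,g),b); Z=P[...,2]
    for k,z,m,sd in (('jar',.074,(mx<75)&(Z>.06)&(Z<.09),(287,262)),('amb',.09,(mn>100)&(Z>.084)&(Z<.1),(319,228)),('sq',.084,(mx-mn<40)&(Z>.078)&(Z<.095),(255,229)),('mag',.046,(mn>110)&(mx-mn<50)&(Z>.036)&(Z<.06),(430,236))):
        e,c=ell(blob(s,m,sd)); print(n,k,np.round(e[0],1),np.round(e[1],1),plane(s,*e[0],z)[:2].round(4))
    if n!='top0':
        m=(np.hypot(P[...,0]-.524,P[...,1]+.28)<.018); print(np.percentile(P[m][:,2],[5,50,95]))
E
```

```text
50.35 [ 0.322  -0.4548  0.184 ] [-1.57  -0.     0.002] 0.0651 [1.  0.4 0.5]
top0 jar [287.  261.7] [29.7 30.2] [0.4983 0.003 ]
top0 amb [318.5 227.1] [13.8 14.1] [ 0.5617 -0.0556]
top0 sq [254.  228.4] [15.1 15.4] [0.5599 0.0651]
top0 mag [431.5 249.3] [29.9 32. ] [ 0.5243 -0.279 ]
topc1 jar [287.8 261.8] [29.7 30.2] [0.498  0.0015]
topc1 amb [319.  227.3] [13.9 14.1] [ 0.5612 -0.0564]
topc1 sq [254.4 229. ] [15.2 15.3] [0.5588 0.0644]
topc1 mag [431.6 249.3] [29.9 31.9] [ 0.5243 -0.2791]
[0.04355472 0.04550126 0.04778995]
```

View pics/c1.png

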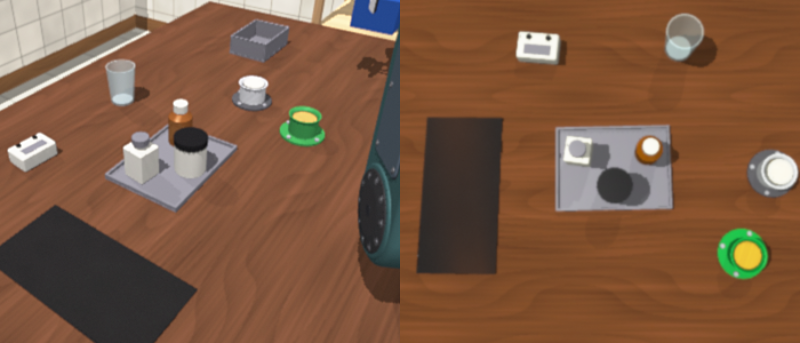

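All three are within 2 mm of their starting spots and upright, the cup is flush, and the beaker and timer look unmoved. I hand the job in.

```bash
python3 -c "
from bench import workorder
print(workorder.close_job())"
```

```text
the job is handed in; nothing more can be done
None
```

The job is done and handed in at about 50 s of the 131 s allowed; the system reports no verdict.

**What I did:** I stood the square bottle, amber bottle and jar on the mat. I then lowered the cup into the aluminium magazine and pressed it with closed fingers until the follower was on its stop. The fingers held at z 46.1 mm while the force rose to 14 N. After that I put the jar, square bottle and amber bottle back where each had stood.

**Last checks (top camera, before and after):**
- **Containers:** the jar is 1.5 mm from its start position, the amber bottle 1 mm and the square bottle 1.3 mm. All three stand upright.
- **Cup:** it lies flat, with its top at about 45.5 mm against the 46 mm rim.
- **Beaker and timer:** both look unmoved in the pictures. I did not measure their positions.
- **Arm:** it is parked clear, touching nothing.

**Disagreements:**
- **Side camera:** it read positions about 4 to 5 mm off, mostly in y. I trusted the top camera, which agreed with the fingers to about 1.5 mm.
- **Jar grip:** its opening read 59.5 mm, so the fingers held the lid rather than the body. This caused no problem.

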